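# Demagnetise ground gears and bearings

## Robot

A 6-joint arm with a two-finger parallel gripper is mounted at the origin on a cart in front of the work surface, level with it; the furniture and walls round the work are solid. World frame = base frame: x ahead of the robot, y to its left, z up, the work surface at z = 0. Lengths are in m, angles in degrees, forces in N, time in s.
With the tool pointing down it reaches from about 0.3 to 0.775 m from the base axis. Payload 14.6 kg.
Tool frame: the origin (TCP) lies between the finger pads; the fingertips stand 25 mm ahead of it and the grasp point (between the pads) lies 6 mm ahead of it; z points along the fingers, y is the direction in which the jaws open and shut (so a half turn about z gives the same grasp; the last joint's range is limited). The gripper opens to 94 mm and grips with 3 to 60 N. Pads are 16 mm wide; open, the fingers measure 119 mm over their backs; the gripper's body (75 mm by 177 mm) begins 78 mm behind the grasp point.
Start: joints at [-67.128, 17.183, 87.147, -0, 75.671, -3.816], TCP at [0.247, -0.491, 0.23] pointing down, gripper open.
Joint ranges: [-173.82, 173.82], [-45.26, 126.66], [13.44, 144.39], [-59.66, 239.66], [0, 175.72], [-146.38, 146.38]. Speed limits (degrees/s): [127.2, 127.2, 147.25, 180, 180, 180].

## Interface

Orientations are given as [roll, pitch, yaw] about the fixed x, y, z axes, in that order (R = Rz(yaw) Ry(pitch) Rx(roll)).
In Python, from station import sense, eyes, job gives the robot as it stands.
- The arm moves only by the shell command python3 -m creep 'ROWS' [FORCE]. ROWS is text: rows parted by semicolons, each of 7 numbers parted by spaces: the turn, a rotation vector about the world's x, y, z in rad, then the shift along the world's x, y, z in m, then the opening, from -1 (shut) to 1 (fully open). In form: wx wy wz dx dy dz claw; .... A call has 1 to 8 rows; each row shifts and turns the pose as measured when the row begins; what a row does not reach is not made up. A row lasts 1/10 s, in which the tool goes at most 50 mm and 8.59 degrees, less where a joint would pass 70% of its speed; a pose out of reach is approached as far as the arm can. A call is refused whole if a number of a shift passes 0.05 or a number of a turn 0.15, either way. A call with a gripper value outside its range is refused whole. The fingers move at their own pace and stop on an object; FORCE is the grip in N (left out, the last holds). Time passes only in rows, so rows that do not move let the fingers close. It gives the time, the measured TCP pose, the force and the opening at its end, in the units of the state.
- sense(): the state, without advancing time (a new reading comes with each control period).
- eyes.snapshot(name): name is "scene" or "top"; returns the picture (480x640x3 uint8, red, green, blue); there is no depth.
- eyes.get_calibration(name): a dict with "intrinsics" (3x3 intrinsics, pixels), "R" (3x3) and "t" (3): a world point X has camera coordinates R X + t. Camera axes: x right, y down, z forward; pixel columns grow to the right and rows downward; lengths in m; the calibration is good to about 2 mm. A picture is of the moment at which its call begins. get_calibration takes no time and is no camera call.
- job.sign_off(): hands the job in, once; it reports no verdict.
The state is a dict: "clock": time; "joint_positions": joint angles; "qd": joint speeds; "joint_efforts": joint torques, N m; "tool_pos": TCP position; "tool_rot": TCP orientation; "ft_force": force on the tool from outside, world axes, zero at the start; "ft_torque": the same for the moment, N m; "opening": finger opening in m.
Only numpy, scipy, OpenCV 4.12 (cv2) and the standard library are available. Lean on these libraries where they do the work, as an engineer would, in place of code of your own. Each camera call takes 0.05 s, during which the arm holds its last target.

## Task

The gears and bearings on the bench came off the magnetic chuck: put them all in the well of the demagnetiser, set its cover back on so that it sits fully home, then pull the switch knob out to its catch, let go and let it run for at least three seconds hands off before you push the knob fully in again. Then open it, lay the parts flat in the low steel tray, none on top of another, and leave the cover fully home on the empty machine. The knob must never be out while the cover is off or askew, and the other things on the bench are to be left where they are.

Things in the scene. Friction and masses are not known exactly. Their poses are not given: they have to be found in the camera images.
- demagnetiser: green steel bench machine, fixed for the run, 170 mm (x) by 256 mm (y), 68 mm high to the rim round its open well. Origin on the bench under the well's centre; its -x side is the front with the switch (front face at x = -95 mm, back at +75 mm), y is its long side. It may stand turned by up to 0.2 rad
- well (a point): centre of the well's floor, 24 mm above the bench, axes as the machine's. The well is 134 mm (x) by 240 mm (y), 44 mm deep. On the floor along each long wall lies a white guide strip 28 mm wide, 4 mm high; between the strips is a lane 78 mm wide, running along y, in which three parts fit in a row 76 mm apart
- cover: loose grey sheet-metal cover of the well, about 0.35 kg: plate 158 mm (x) by 252 mm (y), 4 mm thick, under it a plug 124 by 230 mm that reaches 8 mm down into the well with 5 mm of play all round. Origin at the centre of the plate's underside, z up; home, it lies 68 mm above the machine's origin, axes alike (a half turn is as good). Home at the start
- cover_handle (a point): middle of the cover's black bar handle, 41 mm above the plate's underside; the bar runs 110 mm along the cover's y, is 14 mm wide and 14 mm high, with 30 mm free under it. The bare bench in front of the parts, round x = 0.35 m, y = -0.27 m, has room for the cover while it is off
- pull_knob (a joint): travel of the push-pull switch knob in m: 0 = fully in (off), 0.018 = pulled out to the catch (on). It slides straight out of the front face along the machine's -x. A snap spring holds it at either end and drives it away from the middle (0.009); about 7 N takes it over the middle
- knob_head (a point): centre of the round black knob, 34 mm in diameter and 16 mm long (along the machine's x), 40 mm above the bench; fully in, this point lies 24 mm in front of the front face and 62 mm to the machine's -y side. Moves with the knob
- tray: low dark sheet-steel tray, fixed for the run, 256 mm (x) by 176 mm (y), floor 3 mm thick, rim 14 mm high (16.5 mm over its rolled edge) and 3 mm thick. Origin on the bench under its centre, x along its long side
- gear_a: toothed steel spur gear lying flat, outside diameter 68 mm, rim 16 mm thick, with a hub 32 mm across that stands to 24 mm; origin at the centre of its underside, z up along its axis; may be absent
- gear_b: toothed steel spur gear lying flat, outside diameter 68 mm, rim 16 mm thick, with a hub 32 mm across that stands to 24 mm; origin at the centre of its underside, z up along its axis; may be absent
- bearing_a: steel ball bearing lying flat, outside diameter 62 mm, 16 mm thick, its bore too narrow for a finger; origin at the centre of its underside, z up along its axis; may be absent
- bearing_b: steel ball bearing lying flat, outside diameter 62 mm, 16 mm thick, its bore too narrow for a finger; origin at the centre of its underside, z up along its axis; may be absent
- capacitor: bystander: upright can capacitor, 35 mm in diameter, 73 mm high, origin at the centre of its underside
- plug_box: bystander: black connector block behind the machine, 50 by 55 by 45 mm, origin at the centre of its underside

How it is judged (in metres and radians):
On the way, in this order (a step that is already met when the one before it is completed fails the run):
1. the cover is lifted off the machine (distance between cover and demagnetiser above 0.1 m), for 0.1 s.
2. every gear and bearing is in the well and the cover is home (x of gear_a in the frame of demagnetiser between -0.062 and 0.062 m and y of gear_a in the frame of demagnetiser between -0.116 and 0.116 m and z of gear_a in the frame of demagnetiser between 0.015 and 0.05 m and x of gear_b in the frame of demagnetiser between -0.062 and 0.062 m and y of gear_b in the frame of demagnetiser between -0.116 and 0.116 m and z of gear_b in the frame of demagnetiser between 0.015 and 0.05 m and x of bearing_a in the frame of demagnetiser between -0.062 and 0.062 m and y of bearing_a in the frame of demagnetiser between -0.116 and 0.116 m and z of bearing_a in the frame of demagnetiser between 0.015 and 0.05 m and x of bearing_b in the frame of demagnetiser between -0.062 and 0.062 m and y of bearing_b in the frame of demagnetiser between -0.116 and 0.116 m and z of bearing_b in the frame of demagnetiser between 0.015 and 0.05 m and x of cover in the frame of demagnetiser between -0.009 and 0.009 m and y of cover in the frame of demagnetiser between -0.009 and 0.009 m and z of cover in the frame of demagnetiser between 0.062 and 0.072 m and angle between cover's own z axis and vertical below 0.05 rad and value of joint pull_knob below 0.003 m), for 0.3 s.
3. the knob is out at its catch with the hand off it for at least 2.5 s, cover home and parts in the well (value of joint pull_knob above 0.014 m and contact force between the fingers and anything else below 0.2 N and x of cover in the frame of demagnetiser between -0.009 and 0.009 m and y of cover in the frame of demagnetiser between -0.009 and 0.009 m and z of cover in the frame of demagnetiser between 0.062 and 0.072 m and angle between cover's own z axis and vertical below 0.05 rad and x of gear_a in the frame of demagnetiser between -0.062 and 0.062 m and y of gear_a in the frame of demagnetiser between -0.116 and 0.116 m and z of gear_a in the frame of demagnetiser between 0.015 and 0.05 m and x of gear_b in the frame of demagnetiser between -0.062 and 0.062 m and y of gear_b in the frame of demagnetiser between -0.116 and 0.116 m and z of gear_b in the frame of demagnetiser between 0.015 and 0.05 m and x of bearing_a in the frame of demagnetiser between -0.062 and 0.062 m and y of bearing_a in the frame of demagnetiser between -0.116 and 0.116 m and z of bearing_a in the frame of demagnetiser between 0.015 and 0.05 m and x of bearing_b in the frame of demagnetiser between -0.062 and 0.062 m and y of bearing_b in the frame of demagnetiser between -0.116 and 0.116 m and z of bearing_b in the frame of demagnetiser between 0.015 and 0.05 m), for 2.5 s.
4. the knob is pushed fully in again, the cover still home (value of joint pull_knob below 0.003 m and x of cover in the frame of demagnetiser between -0.009 and 0.009 m and y of cover in the frame of demagnetiser between -0.009 and 0.009 m and z of cover in the frame of demagnetiser between 0.062 and 0.072 m and angle between cover's own z axis and vertical below 0.05 rad), for 0.2 s.
5. the cover is lifted off again (distance between cover and demagnetiser above 0.1 m), for 0.1 s.
At the end, for the whole second after the job is handed in: every gear and bearing lies flat (within 0.12 rad) on the floor of the tray, its centre inside the rim, underside no more than 9 mm above the tray's underside, at rest; the cover is home on the machine (within 9 mm and level, its plate on the rim); the knob is in (under 3 mm of travel) (all of step 4 and x of gear_a in the frame of tray between -0.122 and 0.122 m and y of gear_a in the frame of tray between -0.082 and 0.082 m and z of gear_a in the frame of tray between -0.002 and 0.009 m and angle between each of gear_a, gear_b, bearing_a, bearing_b's own z axis and vertical below 0.12 rad and linear speed of each of gear_a, gear_b, bearing_a, bearing_b, cover below 0.02 m/s and x of gear_b in the frame of tray between -0.122 and 0.122 m and y of gear_b in the frame of tray between -0.082 and 0.082 m and z of gear_b in the frame of tray between -0.002 and 0.009 m and x of bearing_a in the frame of tray between -0.122 and 0.122 m and y of bearing_a in the frame of tray between -0.082 and 0.082 m and z of bearing_a in the frame of tray between -0.002 and 0.009 m and x of bearing_b in the frame of tray between -0.122 and 0.122 m and y of bearing_b in the frame of tray between -0.082 and 0.082 m and z of bearing_b in the frame of tray between -0.002 and 0.009 m); the robot touches nothing.
It fails at once if the knob is out (more than 7 mm) while the cover is not home (value of joint pull_knob above 0.007 m and not ((x of cover in the frame of demagnetiser between -0.009 and 0.009 m and y of cover in the frame of demagnetiser between -0.009 and 0.009 m and z of cover in the frame of demagnetiser between 0.062 and 0.072 m) and angle between cover's own z axis and vertical below 0.05 rad)).
It fails at once if the can capacitor is moved more than 3 cm (distance of capacitor from where it was at the start of the episode above 0.03 m).
It fails at once if the black connector block is moved more than 3 cm (distance of plug_box from where it was at the start of the episode above 0.03 m).
Of gear_a, gear_b, bearing_a, bearing_b only 2 to 3 are there at a start; the rules pass over those that are not, and their reading is None.
At some moment in a run one of gear_a, gear_b, bearing_a, bearing_b may be knocked a few centimetres aside while the robot is not near it.
Once in a run the grip may slacken for a moment while it holds something.
It also fails if it takes over 210 s, if anything falls off the work surface, if the arm or the gripper's body presses on something with over 40 N, if the wrist force passes 120 N, or if a joint passes its speed limit or range.

## Working session

There is one attempt and no reset: what is moved stays moved. The work goes in short steps, Python scripts to look and compute and a shell command to move; the robot and the scene stay as the last step left them, time stands still between calls to the robot, and variables do not carry over. Pictures are saved under pics/ and viewed, and the job is handed in when it is done.

```bash
ls; mkdir -p pics; python3 - <<'E'
from station import sense, eyes, job
import cv2
print(sense())
for n in("scene","top"):
    im=eyes.snapshot(n); cv2.imwrite(f"pics/{n}0.png",im[:,:,::-1])
    print(n,eyes.get_calibration(n))
E
```

```text
pics
{'clock': 0.0, 'joint_positions': array([-6.71268174e+01,  1.72145802e+01,  8.71795151e+01, -6.68462121e-05,
        7.56715090e+01, -3.81712276e+00]), 'qd': array([-0.00508659, -0.01021242,  0.08423593,  0.06844903, -0.0813034 ,
        0.04068139]), 'joint_efforts': array([-4.39662963e-04, -5.31802726e+01, -3.52736056e+01,  7.08753197e-02,
        2.43863388e-02, -8.89891680e-05]), 'tool_pos': array([ 0.24693776, -0.49118666,  0.22990215]), 'tool_rot': array([-1.79934537e+02, -4.30280912e-03,  2.66903195e+01]), 'ft_force': array([-0.84299394, -0.1145856 ,  0.4463278 ]), 'ft_torque': array([ 0.01628588, -0.04858815,  0.02964716]), 'opening': 0.09414288592152803}
scene {'intrinsics': array([[593.21212279,   0.        , 321.25296161],
       [  0.        , 593.21212279, 229.9079727 ],
       [  0.        ,   0.        ,   1.        ]]), 'R': array([[-0.84623404, -0.53267649, -0.01198748],
       [-0.22820825,  0.38268887, -0.89524869],
       [ 0.48146541, -0.75485428, -0.44540552]]), 't': array([0.48285732, 0.23986308, 1.02381495])}
top {'intrinsics': array([[455.41274616,   0.        , 317.94877448],
       [  0.        , 455.41274616, 239.14787471],
       [  0.        ,   0.        ,   1.        ]]), 'R': array([[ 3.59352531e-03, -9.99992955e-01,  1.08449808e-03],
       [-9.80608527e-01, -3.73636574e-03, -1.95941206e-01],
       [ 1.95943877e-01, -3.59348387e-04, -9.80615046e-01]]), 't': array([-0.07000683,  0.58864368,  1.07854215])}
```

View pics/scene0.png

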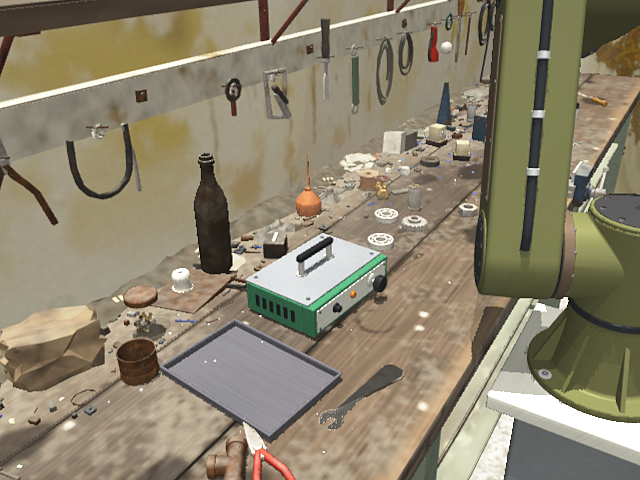

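View pics/top0.png

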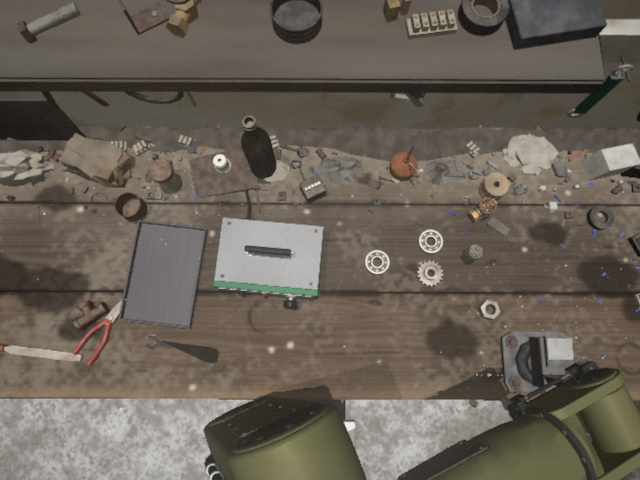

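The top view shows two bearings at (377,262) and (431,241), a gear at (430,273) and the capacitor at (473,253). The machine is at about (270,258) with its knob at (290,303), and the tray is at (165,275). Next I'll measure them.

```bash
cat > h.py <<'E'
from station import sense, eyes, job
import cv2, numpy as np
np.set_printoptions(precision=4,suppress=True)
def ray(n,uv,z):
    c=eyes.get_calibration(n);R=np.array(c["R"]);t=np.array(c["t"]);K=np.array(c["intrinsics"])
    d=R.T@np.linalg.inv(K)@np.array([uv[0],uv[1],1.]);o=-R.T@t
    return o+d*(z-o[2])/d[2]
def proj(n,X):
    c=eyes.get_calibration(n);p=np.array(c["intrinsics"])@(np.array(c["R"])@np.array(X)+np.array(c["t"]));return p[:2]/p[2]
def snap(n,name):
    im=eyes.snapshot(n)[:,:,::-1].copy();cv2.imwrite(f"pics/{name}.png",im);return im
def crop(im,x,y,w,h,k,name):
    cv2.imwrite(f"pics/{name}.png",cv2.resize(im[y:y+h,x:x+w],None,fx=k,fy=k,interpolation=cv2.INTER_CUBIC))
E
python3 - <<'E'
from h import *
im=cv2.imread("pics/top0.png")
crop(im,200,200,200,120,4,"c_top_m")
crop(im,350,210,150,90,5,"c_top_p")
crop(im,110,210,110,130,4,"c_top_t")
crop(cv2.imread("pics/scene0.png"),230,190,220,150,3.6,"c_sc")
E
```

```text
(no output)
```

View pics/c_top_m.png

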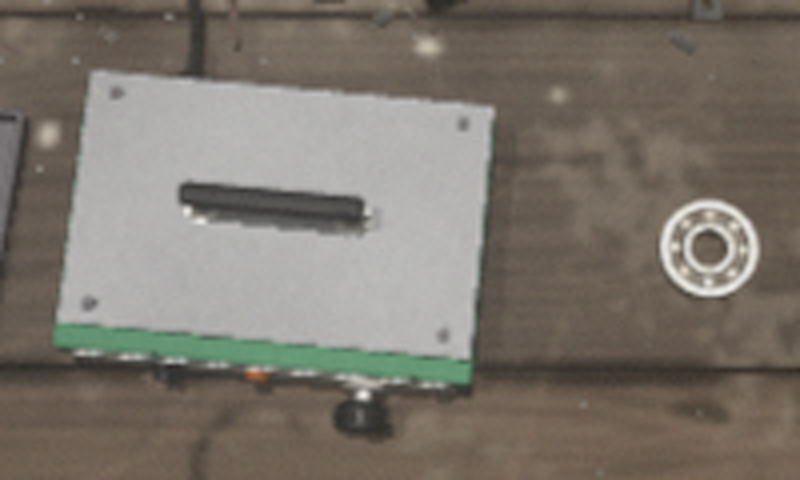

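View pics/c_top_p.png

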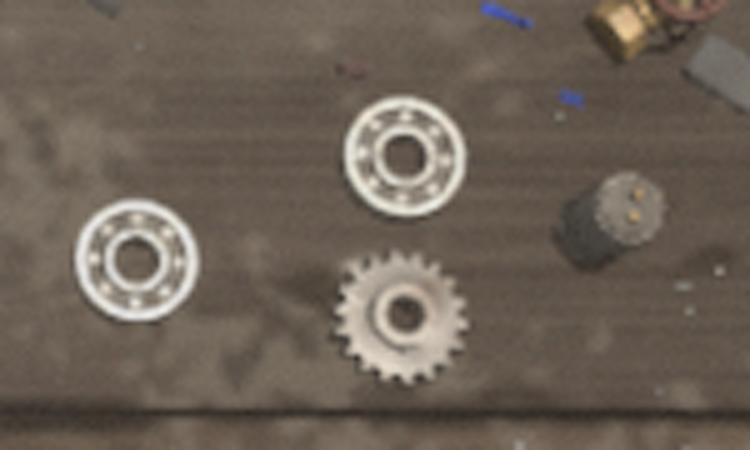

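View pics/c_sc.png

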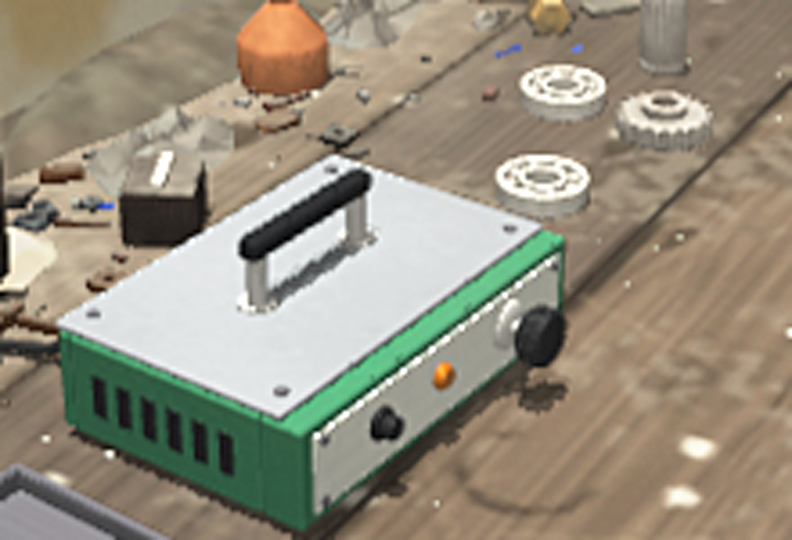

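View pics/c_top_t.png

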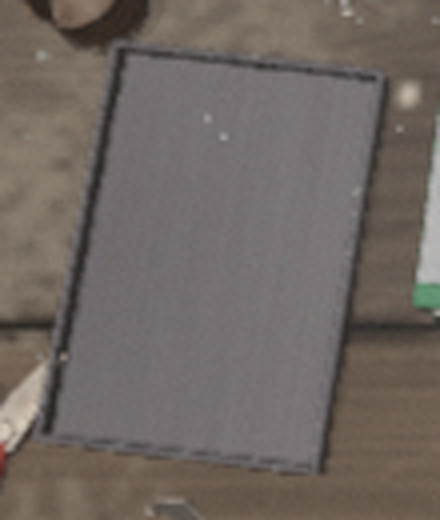

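```bash
python3 - <<'E'
from h import *
P=[ray("top",(200+a/4,200+b/4),0.072) for a,b in [(91,71),(494,106),(471,360),(56,323)]]
P=np.array(P);c=P.mean(0);print("cover",P[:,:2],c)
print("sizes",[np.linalg.norm(P[i]-P[(i+1)%4]) for i in range(4)])
r,cc,a=cv2.minAreaRect((P[:,:2]*1e3).astype(np.float32)),0,0;print(r)
for u in [(P[1]-P[0]),(P[2]-P[3])]: print("yaw from -y edge",np.degrees(np.arctan2(-u[0]*-1,-u[1]*1)) , np.arctan2(u[0],-u[1]))
for u in [(P[0]-P[3]),(P[1]-P[2])]: print("x-edge yaw",np.degrees(np.arctan2(u[1],u[0])))
# handle ends in top, height of bar top .041+.068+.007
h=[ray("top",(200+a/4,200+b/4),0.116) for a,b in [(180,192),(364,208)]];print("handle",h,np.mean(h,0))
T=np.array([ray("top",(110+a/4,210+b/4),0.0165) for a,b in [(116,43),(385,75),(321,473),(42,438)]])
print("tray",T[:,:2],T.mean(0),[np.linalg.norm(T[i]-T[(i+1)%4]) for i in range(4)])
for u in [(T[0]-T[3]),(T[1]-T[2])]: print("x-edge yaw",np.degrees(np.arctan2(u[1],u[0])))
for n,(a,b),z in [("bA",(137,260),.016),("bB",(405,156),.016),("gear",(403,316),.02)]:
    print(n,ray("top",(350+a/5,210+b/5),z))
print("cap",ray("top",(350+632/5,210+208/5),.073))
for n,(a,b),z in [("bA",(543,180),.016),("bB",(563,86),.016),("gear",(664,104),.024)]:
    print(n,ray("scene",(230+a/3.6,190+b/3.6),z))
print("cap",ray("scene",(230+664/3.6,190+66/3.6),0))
E
```

```text
cover [[ 0.6395  0.1693]
 [ 0.6182 -0.0815]
 [ 0.4611 -0.0678]
 [ 0.4825  0.1834]] [0.5503 0.0509 0.072 ]
sizes [np.float64(0.2516309923766421), np.float64(0.15768848984317274), np.float64(0.2521381427308209), np.float64(0.15768738501270052)]
((550.3432006835938, 50.98186492919922), (252.4275665283203, 157.68821716308594), 85.1290283203125)
yaw from -y edge -4.870316594570499 -0.085003060189773
yaw from -y edge -4.87096581652373 -0.08501439125043311
x-edge yaw -5.160404970314812
x-edge yaw -4.976129755185721
handle [array([0.5554, 0.1041, 0.116 ]), array([ 0.5463, -0.0045,  0.116 ])] [0.5509 0.0498 0.116 ]
tray [[0.6444 0.3993]
 [0.6237 0.2228]
 [0.3696 0.2495]
 [0.3905 0.4251]] [0.5071 0.3242 0.0165] [np.float64(0.17776826909659707), np.float64(0.2554799577415833), np.float64(0.17683975271359123), np.float64(0.25525360292480176)]
x-edge yaw -5.798722024536649
x-edge yaw -6.007803897578858
bA [ 0.5381 -0.2206  0.016 ]
bB [ 0.593  -0.3606  0.016 ]
gear [ 0.5093 -0.3548  0.02  ]
cap [ 0.5563 -0.4563  0.073 ]
bA [ 0.5319 -0.2086  0.016 ]
bB [ 0.5874 -0.3494  0.016 ]
gear [ 0.5049 -0.3431  0.024 ]
cap [ 0.5525 -0.4523  0.    ]
```

```bash
python3 - <<'E'
from h import *
for n in("scene","top"):
    c=eyes.get_calibration(n);print(n,-np.array(c["R"]).T@np.array(c["t"]))
sc=cv2.imread("pics/scene0.png")
for X in [(.6395,.1693,.072),(.6182,-.0815,.072),(.4611,-.0678,.072),(.4825,.1834,.072),(.5554,.1041,.116),(.5463,-.0045,.116),(.5381,-.2206,.016),(.593,-.3606,.016),(.5093,-.3548,.024)]:
    p=proj("scene",X);print(X,p,(p-[230,190])*3.6);cv2.circle(sc,tuple(int(round(v)) for v in p),1,(0,0,255),-1)
crop(sc,230,190,220,150,3.6,"c_sc2")
E
```

```text
scene [-0.0296  0.9382  0.6765]
top [ 0.3661 -0.0674  1.1731]
(0.6395, 0.1693, 0.072) [245.6467 277.6219] [ 56.328  315.4387]
(0.6182, -0.0815, 0.072) [322.2478 231.2858] [332.092  148.6289]
(0.4611, -0.0678, 0.072) [381.2393 250.6514] [544.4616 218.3451]
(0.4825, 0.1834, 0.072) [308.135  303.9383] [281.2861 410.178 ]
(0.5554, 0.1041, 0.116) [298.7792 254.9989] [247.6053 233.9959]
(0.5463, -0.0045, 0.116) [331.5821 234.5164] [365.6954 160.2591]
(0.5381, -0.2206, 0.016) [380.8155 237.4426] [542.9359 170.7934]
(0.593, -0.3606, 0.016) [386.4114 211.9028] [563.081   78.8502]
(0.5093, -0.3548, 0.024) [414.7641 216.8371] [665.1507  96.6137]
```

View pics/c_sc2.png

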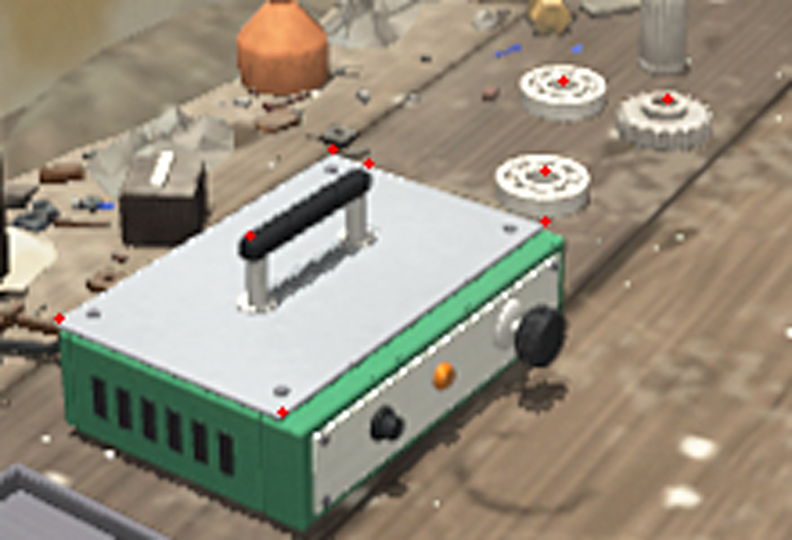

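Measured sizes match the given ones: cover 252×158 mm, tray 256×177 mm, part spacing plausible. The scene camera is about 2 px off from the top one, so I'll trust the top camera and let the handle grasp tighten it. Machine: about (0.5505, 0.0505), yaw about -4.95°.

```bash
python3 -m creep '0 0 0.09 0.028 0.049 0 1;0 0 0.09 0.028 0.049 0 1;0 0 0.09 0.028 0.049 0 1;0 0 0.09 0.028 0.049 0 1;0 0 0.09 0.028 0.049 0 1;0 0 0.09 0.028 0.049 0 1;0 0 0.09 0.028 0.049 0 1;0 0 0.09 0.028 0.049 0 1' 40
```

```text
clock: 0.9
tool_pos: [0.443, -0.1404, 0.2278]
tool_rot: [-179.7, -0.0, 69.0]
ft_force: [1.4, -0.2, 0.2]
opening: 0.0937
```

```bash
python3 -m creep '0 0 0.07 0.027 0.048 0 0.6;0 0 0.07 0.027 0.048 0 0.6;0 0 0.07 0.027 0.048 -0.01 0.6;0 0 0.05 0.025 0.045 -0.02 0.6;0 0 0 0 0 0 0.6;0 0 0 0 0 0 0.6'
cat > go.py <<'E'
import sys
from h import *
# remaining delta to target x y z yaw
s=sense();t=np.array([float(v) for v in sys.argv[1:5]])
d=t[:3]-s["tool_pos"];w=(t[3]-s["tool_rot"][2]+180)%360-180
print("delta",d,"turn rad",round(np.radians(w),4),"rot",s["tool_rot"],"open",s["opening"],"F",s["ft_force"],"t",s["clock"])
E
python3 go.py .5507 .0503 .115 85.05
```

```text
clock: 1.5
tool_pos: [0.5384, 0.0363, 0.1994]
tool_rot: [-179.7, -0.0, 85.1]
ft_force: [-0.1, -1.0, -0.2]
opening: 0.0753
delta [ 0.0123  0.014  -0.0844] turn rad -0.0 rot [-179.6594   -0.0061   85.051 ] open 0.07530844871935925 F [-0.058  -1.0171 -0.2474] t 1.5
```

```bash
python3 -m creep '0 -0.006 0 0.012 0.014 -0.02 0.6;0 0 0 0 0 -0.02 0.6;0 0 0 0 0 0 0.6'; python3 go.py .5507 .0503 .115 85.05; python3 - <<'E'
from h import *
a=snap("scene","s1");b=snap("top","t1")
crop(a,230,170,200,150,4,"c_s1");crop(b,200,180,200,140,4,"c_t1")
E
```

```text
clock: 1.8
tool_pos: [0.5502, 0.0479, 0.1597]
tool_rot: [179.9, -0.0, 84.8]
ft_force: [-0.8, 0.3, 1.3]
opening: 0.0752
delta [ 0.0005  0.0024 -0.0447] turn rad 0.0042 rot [179.9013  -0.0285  84.8081] open 0.07522730547433568 F [-0.7538  0.2876  1.3341] t 1.8
```

View pics/c_s1.png

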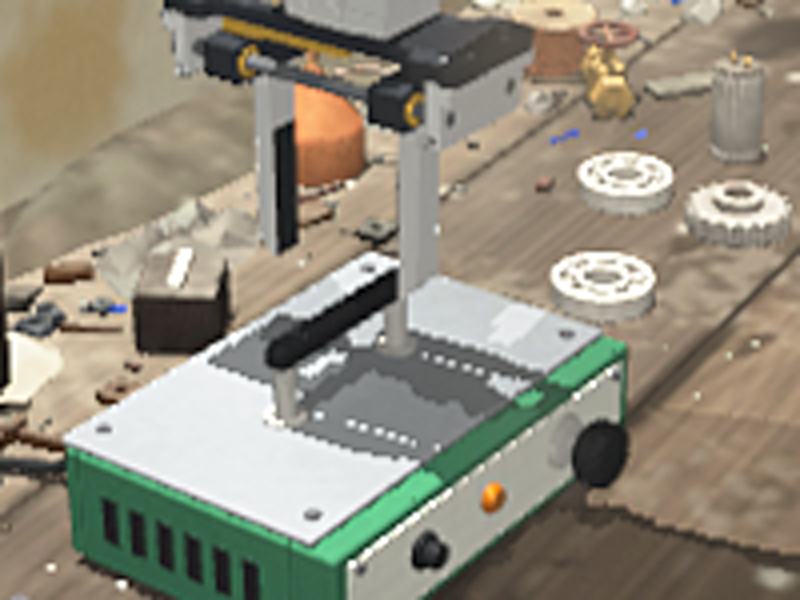

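View pics/c_t1.png

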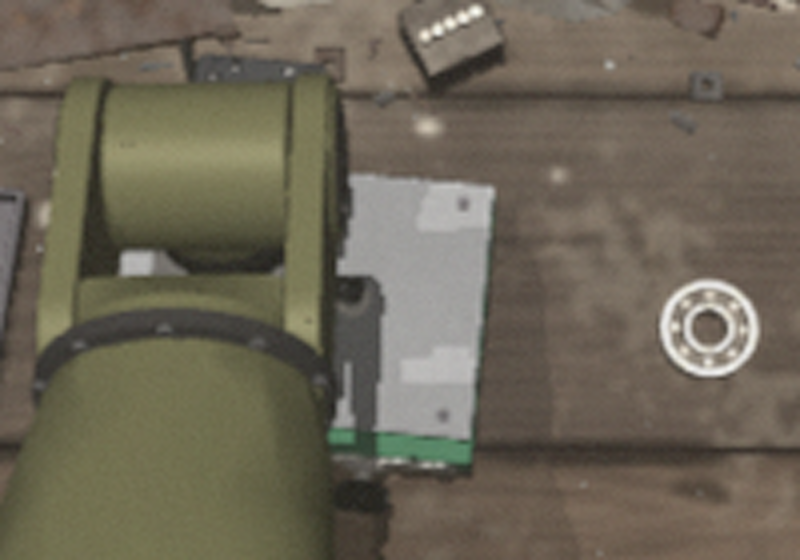

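The fingers straddle the bar: tips at about (285,250) and (405,345) in the crop, with the bar end at (285,350). Lower and grip.

```bash
python3 -m creep '0 0 0 0 0.002 -0.025 0.6;0 0 0 0 0 -0.02 0.6;0 0 0 0 0 0 0.6;0 0 0 0 0 0 -1;0 0 0 0 0 0 -1;0 0 0 0 0 0 -1;0 0 0 0 0 0 -1;0 0 0 0 0 0 -1' 40;python3 go.py .5507 .0503 .115 85.05
```

```text
clock: 2.7
tool_pos: [0.5546, 0.0468, 0.1271]
tool_rot: [178.9, -0.1, 84.5]
ft_force: [-0.9, 0.1, -0.2]
opening: 0.0385
delta [-0.0039  0.0035 -0.0121] turn rad 0.0093 rot [178.8904  -0.1396  84.5189] open 0.03852183152683228 F [-0.8671  0.0544 -0.1641] t 2.7
```

```bash
python3 -m creep '0.002 0.019 0.009 -0.004 0.003 -0.012 0;0 0 0 0 0 0 0';python3 go.py .5507 .0503 .115 85.05
```

```text
clock: 2.9
tool_pos: [0.5502, 0.0501, 0.1144]
tool_rot: [-179.9, -0.2, 85.1]
ft_force: [-0.1, -0.1, -0.3]
opening: 0.0467
delta [0.0005 0.0002 0.0006] turn rad -0.0005 rot [-179.9406   -0.16     85.0806] open 0.046686389807703246 F [-0.069  -0.1498 -0.2604] t 2.9
```

```bash
python3 -m creep '0 0 0 0 0 0 -1;0 0 0 0 0 0 -1;0 0 0 0 0 0 -1;0 0 0 0 0 0 -1;0 0 0 0 0 0 -1' 40;python3 go.py .5507 .0503 .115 85.05
```

```text
clock: 3.4
tool_pos: [0.5502, 0.0502, 0.1139]
tool_rot: [-179.9, -0.2, 85.1]
ft_force: [1.0, -0.0, -0.9]
opening: 0.0137
delta [0.0005 0.0001 0.0011] turn rad -0.0008 rot [-179.897    -0.1571   85.0953] open 0.013650289700820835 F [ 1.025  -0.0088 -0.8725] t 3.4
```

Gripped (13.7 mm on a 14 mm bar, side force about 1 N). Lifting.

```bash
python3 -m creep '0 0 0 0 0 0.01 -1;0 0 0 0 0 0.02 -1;0 0 0 0 0 0.02 -1;0 0 0 0 0 0.01 -1;0 0 0 0 0 0 -1';python3 go.py .35 -.27 .054 85.05
```

```text
clock: 3.9
tool_pos: [0.5489, 0.0501, 0.1766]
tool_rot: [-179.7, -0.1, 85.1]
ft_force: [0.2, 1.0, -3.4]
opening: 0.0139
delta [-0.1989 -0.3201 -0.1226] turn rad -0.0007 rot [-179.7111   -0.1348   85.0908] open 0.013898972340852847 F [ 0.1524  1.0325 -3.3554] t 3.9
```

```bash
python3 -m creep '0 0 0 -0.018 -0.03 0 -1;0 0 0 -0.024 -0.038 0 -1;0 0 0 -0.024 -0.038 0 -1;0 0 0 -0.024 -0.038 0 -1;0 0 0 -0.024 -0.038 0 -1;0 0 0 -0.024 -0.038 0 -1;0 0 0 -0.024 -0.038 0 -1;0 0 0 -0.015 -0.03 0 -1';python3 go.py .35 -.27 .054 85.05
```

```text
clock: 4.7
tool_pos: [0.3628, -0.2427, 0.1714]
tool_rot: [-179.4, -0.2, 85.5]
ft_force: [0.9, -0.5, -2.9]
opening: 0.0136
delta [-0.0128 -0.0273 -0.1174] turn rad -0.0078 rot [-179.4187   -0.2453   85.4952] open 0.013550837782757575 F [ 0.8829 -0.4967 -2.8504] t 4.7
```

```bash
python3 - <<'E'
from h import *
a=snap("scene","s2")
E
```

```text
(no output)
```

View pics/s2.png

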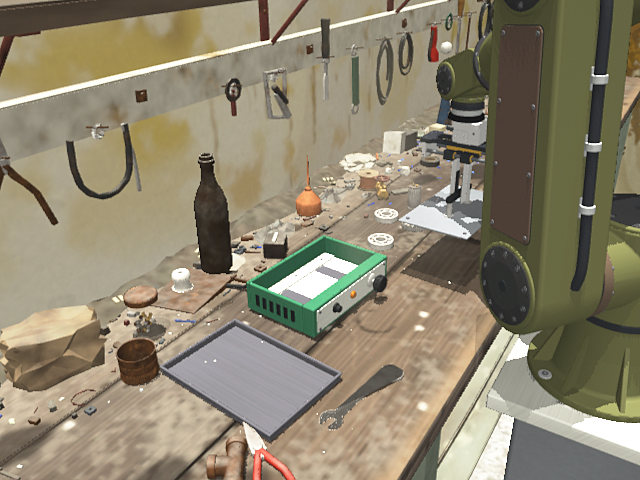

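The cover is held level at about (445,215) and the open well is visible at (315,275). Lower it to the bench.

```bash
python3 -m creep '0.001 -0.01 -0.008 -0.012 -0.027 -0.02 -1;0 0 0 0 0 -0.03 -1;0 0 0 0 0 -0.03 -1;0 0 0 0 0 -0.02 -1;0 0 0 0 0 -0.01 -1;0 0 0 0 0 0 -1';python3 go.py .35 -.27 .054 85.05
```

```text
clock: 5.35
tool_pos: [0.3463, -0.2748, 0.0556]
tool_rot: [-179.9, -0.3, 84.6]
ft_force: [0.1, -0.7, -1.9]
opening: 0.0136
delta [ 0.0037  0.0048 -0.0016] turn rad 0.0073 rot [-179.9175   -0.3322   84.633 ] open 0.013640082020188763 F [ 0.0707 -0.6744 -1.9484] t 5.35
```

```bash
python3 -m creep '0 0 0 0 0 -0.002 -1;0 0 0 0 0 0 0;0 0 0 0 0 0 0;0 0 0 0 0 0 0';python3 go.py .35 -.27 .054 85.05; python3 -m creep '0 0 0 0 0 0.03 0.3;0 0 0 0 0 0.05 1;0 0 0 0 0 0.05 1;0 0 0 0 0 0.03 1;0 0 0 0 0 0 1';  python3 go.py .5381 -.2206 .1 85; python3 - <<'E'
from h import *
a=snap("scene","s3");b=snap("top","t3")
crop(b,200,200,300,220,2.66,"c_t3")
E
```

```text
clock: 5.75
tool_pos: [0.3479, -0.2758, 0.0565]
tool_rot: [179.8, -0.1, 84.7]
ft_force: [0.2, -0.0, -0.0]
opening: 0.0342
delta [ 0.0021  0.0058 -0.0025] turn rad 0.0065 rot [179.844   -0.1479  84.6758] open 0.03424505439827869 F [ 0.1738 -0.0283 -0.0128] t 5.75
clock: 6.25
tool_pos: [0.3472, -0.2749, 0.2251]
tool_rot: [179.7, -0.0, 84.7]
ft_force: [0.9, 0.2, -0.1]
opening: 0.0745
delta [ 0.1909  0.0543 -0.1251] turn rad 0.0054 rot [179.7027  -0.037   84.6889] open 0.0744550187196403 F [ 0.9068  0.1855 -0.0857] t 6.25
```

View pics/c_t3.png

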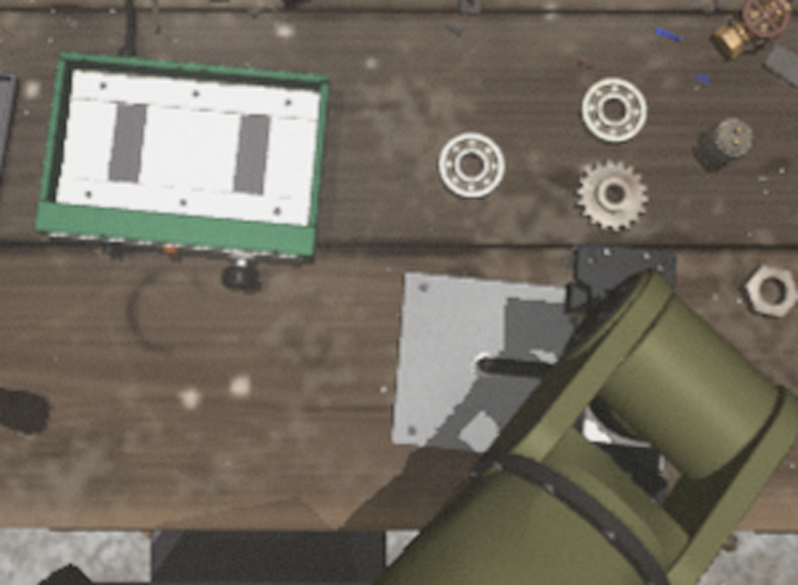

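The cover lies at crop (480,365), clear of the parts, which are unmoved. Next is bearing A.

```bash
python3 -m creep '0 0 0 0.04 0.011 -0.02 1;0 0 0 0.045 0.013 -0.02 1;0 0 0 0.045 0.013 -0.02 1;0 0 0 0.045 0.013 -0.03 1;0 0 0 0.015 0.005 -0.03 1;0 0 0 0 0 0 1;0 0 0 0 0 0 1'; python3 go.py .5381 -.2206 .1 85
```

```text
clock: 7.05
tool_pos: [0.5304, -0.2168, 0.0918]
tool_rot: [-179.4, -0.4, 84.6]
ft_force: [-1.0, -0.2, -0.7]
opening: 0.0943
delta [ 0.0077 -0.0038  0.0082] turn rad 0.0078 rot [-179.3675   -0.4271   84.5554] open 0.09425152845426224 F [-1.0305 -0.1763 -0.7379] t 7.05
```

```bash
python3 -m creep '-0.008 -0.011 0.008 0.008 -0.004 -0.01 1;0 0 0 0 0 -0.02 1;0 0 0 0 0 0 1'; python3 go.py .5381 -.2206 .029 85; python3 - <<'E'
from h import *
a=snap("scene","s4")
crop(a,330,180,120,90,6.6,"c_s4")
E
```

```text
clock: 7.35
tool_pos: [0.5381, -0.2231, 0.0629]
tool_rot: [179.7, 0.1, 85.0]
ft_force: [0.2, 0.4, 0.4]
opening: 0.0939
delta [ 0.      0.0025 -0.0339] turn rad 0.0007 rot [179.7169   0.1006  84.9578] open 0.09390652741421418 F [0.178  0.4284 0.4102] t 7.35
```

View pics/c_s4.png

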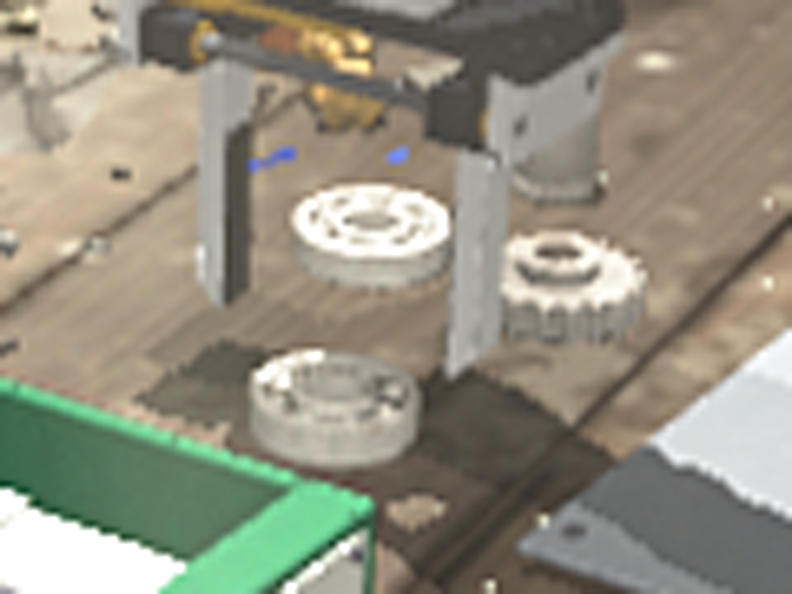

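```bash
python3 - <<'E'
from h import *
for s in(-.0535,0,.0535): print(proj("scene",(.5381+s*.9962,-.2231-s*.087,.0379)))
E
```

```text
[400.8295 234.8472]
[381.5844 228.9801]
[363.1065 223.347 ]
```

The scene camera reads about 2.5 px low in v, the same offset seen for the parts, so the top-camera positions hold. Descend and grip.

```bash
python3 -m creep '0 0.004 0 0 0.002 -0.02 1;0 0 0 0 0 -0.013 1;0 0 0 0 0 0 1'; python3 go.py .5381 -.2206 .029 85
```

```text
clock: 7.7
tool_pos: [0.5401, -0.2237, 0.035]
tool_rot: [179.4, 0.3, 84.9]
ft_force: [0.1, 0.4, 0.5]
opening: 0.0939
delta [-0.002   0.0031 -0.006 ] turn rad 0.0021 rot [179.4485   0.3226  84.8787] open 0.0938637493052661 F [0.1002 0.4034 0.4824] t 7.7
```

```bash
python3 -m creep '0.005 0.01 0.002 -0.002 0.003 -0.006 1;0 0 0 0 0 0 1;0 0 0 0 0 0 -1;0 0 0 0 0 0 -1;0 0 0 0 0 0 -1;0 0 0 0 0 0 -1' 35; python3 go.py .5381 -.2206 .029 85
```

```text
clock: 8.3
tool_pos: [0.5392, -0.2214, 0.032]
tool_rot: [179.9, 0.2, 85.0]
ft_force: [0.0, 0.3, -0.1]
opening: 0.0652
delta [-0.0011  0.0008 -0.003 ] turn rad 0.0001 rot [179.8558   0.1558  84.9924] open 0.06521337785483595 F [ 0.013   0.3155 -0.1457] t 8.3
```

```bash
python3 -m creep '0 0 0 0 0 -0.003 -1;0 0 0 0 0 0 -1;0 0 0 0 0 0 -1'; python3 go.py .5381 -.2206 .029 85
```

```text
clock: 8.6
tool_pos: [0.5396, -0.2217, 0.0315]
tool_rot: [179.8, 0.2, 85.0]
ft_force: [0.2, 0.9, -2.4]
opening: 0.0609
delta [-0.0015  0.0011 -0.0025] turn rad -0.0 rot [179.7898   0.1941  85.0003] open 0.060905461812328414 F [ 0.246   0.8756 -2.421 ] t 8.6
```

```bash
python3 -m creep '0 0 0 0 0 0.03 -1;0 0 0 0 0 0.04 -1;0 0 0 0 0 0.03 -1;0 0 0 0 0.03 0 -1;0 0 0 0 0.04 0 -1;0 0 0 0 0.04 0 -1'; python3 go.py .5568 .1259 .1315 85
```

```text
clock: 9.2
tool_pos: [0.5377, -0.1119, 0.1327]
tool_rot: [180.0, 0.1, 84.6]
ft_force: [0.6, -0.3, -1.7]
opening: 0.0608
delta [ 0.0191  0.2378 -0.0012] turn rad 0.0062 rot [179.9506   0.1289  84.6453] open 0.06083949730374209 F [ 0.5796 -0.3066 -1.6871] t 9.2
```

```bash
python3 -m creep '0 0 0 0.003 0.04 0 -1;0 0 0 0.003 0.04 0 -1;0 0 0 0.003 0.04 0 -1;0 0 0 0.003 0.04 0 -1;0 0 0.006 0.003 0.04 0 -1;0 0 0 0.003 0.03 0 -1;0 0 0 0 0 0 -1'; python3 go.py .5568 .1259 .1315 85
```

```text
clock: 9.9
tool_pos: [0.5536, 0.1314, 0.1305]
tool_rot: [-179.9, 0.1, 85.2]
ft_force: [0.7, -1.1, -1.3]
opening: 0.0611
delta [ 0.0032 -0.0055  0.001 ] turn rad -0.0029 rot [-179.9046    0.1151   85.1652] open 0.06114000308234231 F [ 0.7098 -1.0799 -1.2941] t 9.9
```

```bash
python3 -m creep '0 0 0 0.003 -0.006 0 -1;0 0 0 0 0 -0.025 -1;0 0 0 0 0 -0.02 -1;0 0 0 0 0 0 -1'; python3 go.py .5568 .1259 .056 85
```

```text
clock: 10.3
tool_pos: [0.5571, 0.1222, 0.0838]
tool_rot: [-179.9, 0.1, 85.1]
ft_force: [-0.3, -0.7, -1.8]
opening: 0.0609
delta [-0.0003  0.0037 -0.0278] turn rad -0.0022 rot [-179.905     0.1464   85.1276] open 0.0609172394948593 F [-0.2951 -0.7318 -1.7835] t 10.3
```

```bash
python3 -m creep '0 0 0 0 0.004 -0.012 -1;0 0 0 0 0 -0.01 -1;0 0 0 0 0 -0.004 -1;0 0 0 0 0 -0.002 -1;0 0 0 0 0 0 -1'; python3 go.py .5568 .1259 .056 85
```

```text
clock: 10.8
tool_pos: [0.5582, 0.1244, 0.0554]
tool_rot: [180.0, 0.1, 85.0]
ft_force: [0.2, 0.9, -2.3]
opening: 0.0614
delta [-0.0014  0.0015  0.0006] turn rad 0.0002 rot [179.9924   0.1305  84.987 ] open 0.0613804675473617 F [ 0.152   0.9491 -2.3033] t 10.8
```

```bash
python3 -m creep '0 0 0 0 0 0 0.6;0 0 0 0 0 0 0.6;0 0 0 0 0 0 0.6;0 0 0 0 0 0.03 0.6;0 0 0 0 0 0.04 0.6;0 0 0 0 0 0.04 0.6;0 0 -0.03 -0.005 -0.03 0.02 1;0 0 -0.15 0 -0.045 0 1'; python3 -m creep '0 0 -0.15 0 -0.045 0 1;0 0 -0.15 0 -0.045 0 1;0 0 -0.15 0 -0.045 0 1;0 0 -0.15 0 -0.045 0 1;0 0 -0.15 0 -0.045 0 1;0 0 -0.15 0 -0.045 0 1;0 0 -0.15 0 -0.045 0 1;0 0 -0.15 0 -0.045 0 1'; python3 go.py .593 -.3606 .12 0
python3 - <<'E'
from h import *
a=snap("scene","s5");b=snap("top","t5")
crop(b,200,200,300,140,2.66,"c_t5")
E
```

```text
clock: 11.6
tool_pos: [0.5528, 0.0515, 0.1926]
tool_rot: [179.8, 0.0, 74.9]
ft_force: [1.7, -0.2, -0.2]
opening: 0.0882
clock: 12.4
tool_pos: [0.5514, -0.3221, 0.1983]
tool_rot: [179.4, -0.2, 5.8]
ft_force: [1.1, 0.6, -0.3]
opening: 0.094
delta [ 0.0416 -0.0385 -0.0783] turn rad -0.1014 rot [179.3864  -0.2436   5.8087] open 0.09400028057547055 F [ 1.1294  0.5799 -0.2526] t 12.4
```

View pics/c_t5.png

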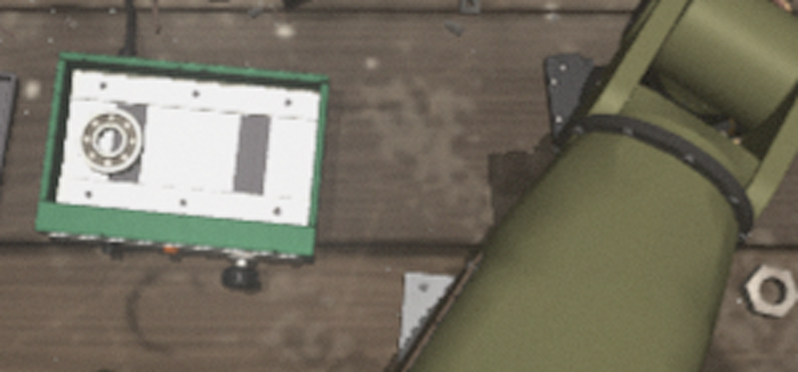

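View pics/s5.png

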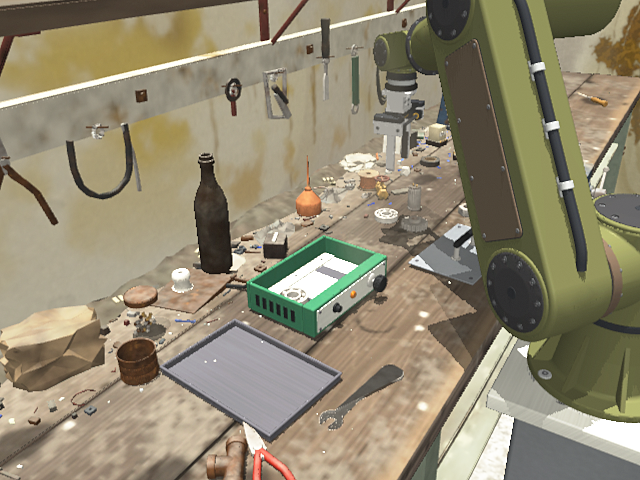

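Bearing A is in the lane at crop (111,140); bearing B at (386,215) and the gear at (413,224) are unmoved. Now bearing B, jaws along y.

```bash
python3 -m creep '0.01 0.004 -0.1 0.042 -0.038 -0.04 1;0 0 0 0 0 -0.04 1;0 0 0 0 0 0 1'; python3 go.py .593 -.3606 .08 0; python3 - <<'E'
from h import *
a=snap("scene","s6")
crop(a,340,160,120,90,6.6,"c_s6")
print(proj("scene",(.593,-.3606,.016))+[0,2.4])
E
```

```text
clock: 12.8
tool_pos: [0.5809, -0.3512, 0.1289]
tool_rot: [179.9, -0.1, -0.3]
ft_force: [-1.1, 0.3, -0.4]
opening: 0.094
delta [ 0.0121 -0.0094 -0.0489] turn rad 0.0055 rot [179.9222  -0.0949  -0.3157] open 0.09400624171076827 F [-1.0876  0.2689 -0.4388] t 12.8
[386.4114 214.3028]
```

View pics/c_s6.png

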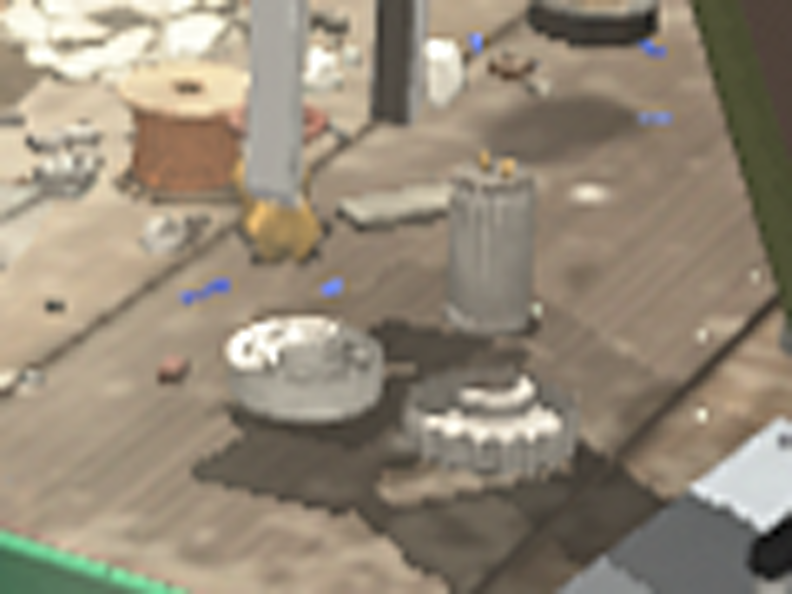

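```bash
python3 -m creep '0 0 0.005 0.012 -0.01 -0.03 1;0 0 0 0 0 -0.02 1;0 0 0 0 0 0 1'; python3 go.py .593 -.3606 .03 0
```

```text
clock: 13.15
tool_pos: [0.5968, -0.3616, 0.0906]
tool_rot: [179.5, -0.8, 0.2]
ft_force: [-0.7, 0.4, 0.6]
opening: 0.094
delta [-0.0038  0.001  -0.0606] turn rad -0.004 rot [179.4629  -0.7781   0.228 ] open 0.09395152723940015 F [-0.6624  0.4282  0.5979] t 13.15
```

```bash
python3 -m creep '0.009 0.013 -0.004 -0.004 0.001 -0.02 1;0 0 0 0 0 -0.02 1;0 0 0 0 0 -0.015 1;0 0 0 0 0 0 1'; python3 go.py .593 -.3606 .03 0
```

```text
clock: 13.55
tool_pos: [0.5942, -0.3603, 0.0406]
tool_rot: [179.8, -0.3, 0.1]
ft_force: [0.3, 0.9, -0.2]
opening: 0.0942
delta [-0.0012 -0.0003 -0.0106] turn rad -0.0019 rot [179.7696  -0.3451   0.1078] open 0.09418611845028 F [ 0.2645  0.8749 -0.2408] t 13.55
```

```bash
python3 -m creep '0.004 0.006 0 -0.001 0 -0.011 1;0 0 0 0 0 0 1;0 0 0 0 0 0 -1;0 0 0 0 0 0 -1;0 0 0 0 0 0 -1;0 0 0 0 0 0 -1;0 0 0 0 0 0 -1;0 0 0 0 0 0 -1'; python3 go.py .593 -.3606 .03 0
```

```text
clock: 14.35
tool_pos: [0.5942, -0.361, 0.0323]
tool_rot: [179.9, -0.2, 0.1]
ft_force: [-0.8, -0.8, -1.2]
opening: 0.0613
delta [-0.0012  0.0004 -0.0023] turn rad -0.0021 rot [179.8942  -0.1518   0.1204] open 0.061276369074083126 F [-0.7667 -0.8387 -1.2235] t 14.35
```

```bash
python3 -m creep '0 0 0 0 0 0.03 -1;0 0 0 0 0 0.04 -1;0 0 0 0 0 0.04 -1;0 0 0.1 0 0.03 0 -1;0 0 0.14 -0.003 0.04 0 -1;0 0 0.14 -0.003 0.04 0 -1;0 0 0.14 -0.003 0.04 0 -1;0 0 0.14 -0.003 0.04 0 -1'; python3 -m creep '0 0 0.14 -0.003 0.04 0 -1;0 0 0.14 -0.003 0.04 0 -1;0 0 0.14 -0.003 0.04 0 -1;0 0 0.14 -0.003 0.04 0 -1;0 0 0.1 0 0.04 0 -1;0 0 0 0 0 0 -1'; python3 go.py .5502 .0502 .13 85
```

```text
clock: 15.15
tool_pos: [0.5789, -0.1687, 0.1448]
tool_rot: [179.9, -0.0, 38.8]
ft_force: [0.7, 0.0, -1.2]
opening: 0.061
clock: 15.75
tool_pos: [0.5642, 0.0433, 0.1455]
tool_rot: [179.8, -0.1, 78.7]
ft_force: [0.3, -0.8, -1.3]
opening: 0.061
delta [-0.014   0.0069 -0.0155] turn rad 0.1091 rot [179.8357  -0.0668  78.7497] open 0.0610338015297519 F [ 0.3083 -0.7806 -1.2869] t 15.75
```

```bash
python3 -m creep '0 0 0.109 -0.014 0.007 -0.01 -1;0 0 0 0 0 -0.02 -1;0 0 0 0 0 0 -1'; python3 go.py .5502 .0502 .0565 85
```

```text
clock: 16.05
tool_pos: [0.5497, 0.0513, 0.1152]
tool_rot: [179.8, -0.1, 85.3]
ft_force: [0.5, -0.2, -0.7]
opening: 0.0608
delta [ 0.0005 -0.0011 -0.0587] turn rad -0.0053 rot [179.7744  -0.0559  85.3026] open 0.060833052062801096 F [ 0.4855 -0.2468 -0.7499] t 16.05
```

```bash
python3 -m creep '0 0.004 -0.005 0 0 -0.02 -1;0 0 0 0 0 -0.02 -1;0 0 0 0 0 -0.015 -1;0 0 0 0 0 0 -1'; python3 go.py .5502 .0502 .0565 85
```

```text
clock: 16.45
tool_pos: [0.5515, 0.0494, 0.0619]
tool_rot: [179.8, -0.0, 84.7]
ft_force: [-0.3, 0.3, -1.0]
opening: 0.0609
delta [-0.0013  0.0008 -0.0054] turn rad 0.0049 rot [179.825   -0.0438  84.7197] open 0.06093997024065637 F [-0.3077  0.3272 -1.0161] t 16.45
```

```bash
python3 -m creep '0 0.003 0.005 -0.001 0.001 -0.005 -1;0 0 0 0 0 0 -1';python3 -m creep '0 0 0 0 0 0 0.6;0 0 0 0 0 0 0.6;0 0 0 0 0 0 0.6'; python3 go.py .5502 .0502 .0565 85
```

```text
clock: 16.65
tool_pos: [0.5513, 0.0499, 0.0584]
tool_rot: [179.9, -0.0, 84.9]
ft_force: [0.1, -0.8, 0.0]
opening: 0.0612
clock: 16.95
tool_pos: [0.5526, 0.0498, 0.0608]
tool_rot: [179.7, -0.1, 84.9]
ft_force: [-0.3, -0.2, -0.6]
opening: 0.0748
delta [-0.0024  0.0004 -0.0043] turn rad 0.0014 rot [179.7051  -0.0592  84.9223] open 0.07483417998622584 F [-0.2996 -0.1781 -0.6184] t 16.95
```

```bash
python3 -m creep '0 0 0 0 0 0.03 0.6;0 0 0 0 0 0.05 0.6;0 0 0 0 0 0.05 0.6;0 0 0 0 -0.04 0 1;0 0 0 -0.004 -0.049 0 1;0 0 0 -0.005 -0.049 0 1;0 0 0 -0.005 -0.049 0 1;0 0 0 -0.005 -0.049 0 1'; python3 -m creep '0 0 0 -0.006 -0.049 0 1;0 0 0 -0.006 -0.049 0 1;0 0 0 -0.006 -0.049 0 1;0 0 0 0 -0.03 0 1;0 0 0 0 0 0 1'; python3 go.py .5093 -.3548 .12 85
python3 - <<'E'
from h import *
a=snap("scene","s7");b=snap("top","t7")
crop(b,200,200,300,140,2.66,"c_t7")
crop(a,340,160,120,90,6.6,"c_s7")
print((proj("scene",(.5093,-.3548,.024))+[0,2.4]-[340,160])*6.6)
E
```

```text
clock: 17.75
tool_pos: [0.5323, -0.1875, 0.2003]
tool_rot: [179.3, 0.0, 85.5]
ft_force: [1.0, 0.4, 0.4]
opening: 0.0941
clock: 18.25
tool_pos: [0.511, -0.373, 0.202]
tool_rot: [179.2, 0.1, 85.1]
ft_force: [-0.5, 0.1, 0.3]
opening: 0.0939
delta [-0.0017  0.0182 -0.082 ] turn rad -0.0025 rot [179.1867   0.1366  85.1424] open 0.09388729022114739 F [-0.4503  0.1221  0.3457] t 18.25
[493.443  390.9651]
```

View pics/c_t7.png

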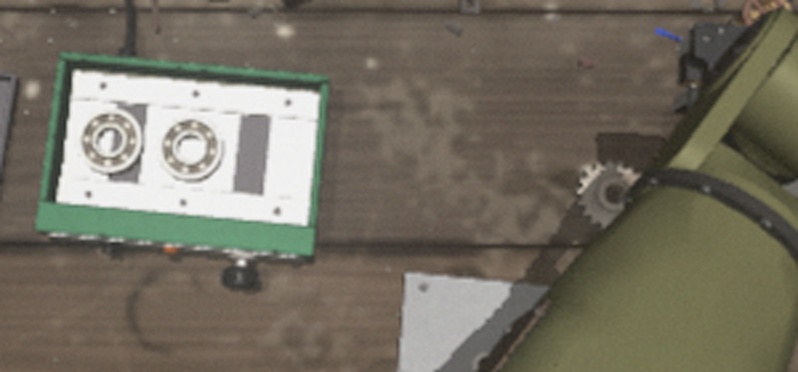

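View pics/c_s7.png

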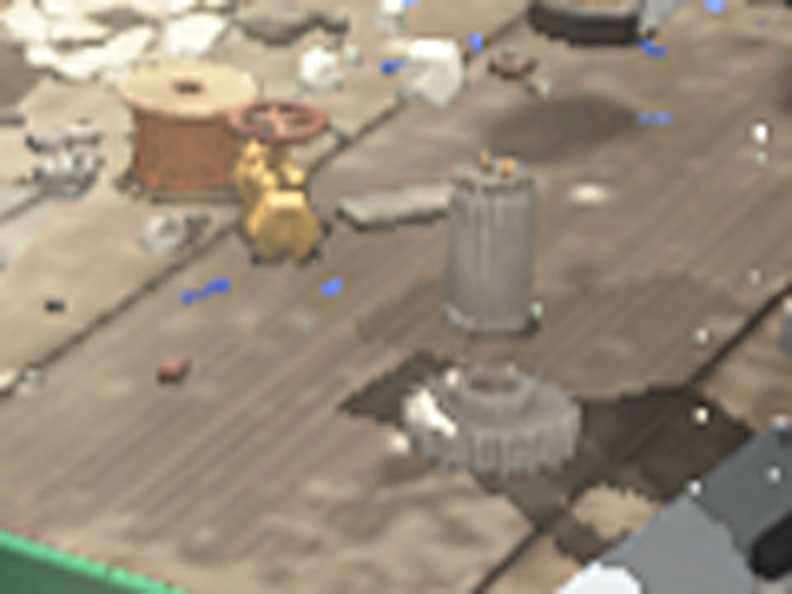

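Two bearings are in the well, and the gear's hub is at (493,387) in the crop, as predicted. Grip the gear.

```bash
python3 -m creep '0.001 0.014 0 -0.001 0.018 -0.04 1;0 0 0 0 0 -0.04 1;0 0 0 0 0 -0.02 1;0 0 0 0 0 0 1'; python3 go.py .5093 -.3548 .03 85
```

```text
clock: 18.75
tool_pos: [0.5122, -0.3461, 0.1017]
tool_rot: [179.8, 0.2, 85.6]
ft_force: [-0.7, -0.7, -0.3]
opening: 0.0941
delta [-0.0029 -0.0087 -0.0717] turn rad -0.0097 rot [179.824    0.2061  85.5569] open 0.09406803549359437 F [-0.7374 -0.7128 -0.335 ] t 18.75
```

```bash
python3 -m creep '0.003 0.003 -0.01 -0.003 -0.009 -0.02 1;0 0 0 0 0 -0.025 1;0 0 0 0 0 -0.015 1;0 0 0 0 0 0 1'; python3 go.py .5093 -.3548 .03 85
```

```text
clock: 19.15
tool_pos: [0.5122, -0.3528, 0.0457]
tool_rot: [179.7, 0.2, 85.2]
ft_force: [-0.3, 0.9, -0.5]
opening: 0.0941
delta [-0.0029 -0.002  -0.0157] turn rad -0.0042 rot [179.7122   0.2208  85.2398] open 0.09411797197395036 F [-0.3138  0.8905 -0.5415] t 19.15
```

```bash
python3 -m creep '0.003 0.005 -0.004 -0.004 -0.002 -0.015 1;0 0 0 0 0 0 1'; python3 go.py .5093 -.3548 .03 85;  python3 -m creep '0 0 0 0 0 -0.001 -1;0 0 0 0 0 0 -1;0 0 0 0 0 0 -1;0 0 0 0 0 0 -1;0 0 0 0 0 0 -1;0 0 0 0 0 0 -1'; python3 go.py .5093 -.3548 .03 85
```

```text
clock: 19.35
tool_pos: [0.509, -0.3548, 0.032]
tool_rot: [179.9, 0.1, 85.1]
ft_force: [-1.0, -0.5, -0.9]
opening: 0.0935
delta [ 0.0003  0.     -0.002 ] turn rad -0.0009 rot [179.9096   0.1436  85.0501] open 0.09351328127566716 F [-0.9764 -0.4747 -0.8513] t 19.35
clock: 19.95
tool_pos: [0.5098, -0.3554, 0.0332]
tool_rot: [179.8, 0.2, 85.0]
ft_force: [-1.0, -1.0, -2.0]
opening: 0.066
delta [-0.0005  0.0006 -0.0032] turn rad -0.0007 rot [179.7693   0.2326  85.0374] open 0.06603917568313361 F [-0.9774 -0.9676 -1.9579] t 19.95
```

```bash
python3 -m creep '0 0 0 0 0 0.03 -1;0 0 0 0 0 0.04 -1;0 0 0 0 0 0.04 -1;0 0 0 0.003 0.03 0 -1;0 0 0 0.004 0.04 0 -1;0 0 0 0.004 0.04 0 -1;0 0 0 0.004 0.04 0 -1;0 0 0 0.004 0.04 0 -1'; python3 -m creep '0 0 0 0.004 0.04 0 -1;0 0 0 0.004 0.04 0 -1;0 0 0 0.004 0.04 0 -1;0 0 0 0.002 0.02 0 -1;0 0 0 0 0 0 -1'; python3 go.py .5436 -.0255 .12 85
```

```text
clock: 20.75
tool_pos: [0.5262, -0.1624, 0.1461]
tool_rot: [179.9, 0.2, 84.6]
ft_force: [0.8, 0.1, -2.4]
opening: 0.0663
clock: 21.25
tool_pos: [0.5394, -0.0124, 0.1462]
tool_rot: [179.9, 0.1, 84.9]
ft_force: [0.6, -0.2, -2.3]
opening: 0.0662
delta [ 0.0042 -0.0131 -0.0262] turn rad 0.002 rot [179.8783   0.1237  84.8849] open 0.06623161070407968 F [ 0.5934 -0.1871 -2.3263] t 21.25
```

```bash
python3 -m creep '0 0 0 0.004 -0.013 -0.01 -1;0 0 0 0 0 -0.02 -1;0 0 0 0 0 0 -1'; python3 go.py .5436 -.0255 .058 85
```

```text
clock: 21.55
tool_pos: [0.5437, -0.0287, 0.1145]
tool_rot: [179.9, 0.2, 84.9]
ft_force: [-0.1, -0.4, -2.6]
opening: 0.0661
delta [-0.0001  0.0032 -0.0565] turn rad 0.0019 rot [179.8678   0.1599  84.893 ] open 0.0660601595377015 F [-0.0501 -0.4092 -2.6427] t 21.55
```

```bash
python3 -m creep '0 0 0 0 0.003 -0.02 -1;0 0 0 0 0 -0.02 -1;0 0 0 0 0 -0.012 -1;0 0 0 0 0 0 -1'; python3 go.py .5436 -.0255 .058 85
```

```text
clock: 21.95
tool_pos: [0.5444, -0.0312, 0.0617]
tool_rot: [179.8, 0.2, 84.6]
ft_force: [-0.4, 0.1, -0.9]
opening: 0.0663
delta [-0.0008  0.0057 -0.0037] turn rad 0.0071 rot [179.817    0.1949  84.5945] open 0.06625723843458106 F [-0.3809  0.077  -0.9419] t 21.95
```

```bash
python3 -m creep '0 0.003 0.007 -0.001 0.006 -0.002 -1;0 0 0 0 0 -0.001 -1'; python3 go.py .5436 -.0255 .058 85; python3 -m creep '0 0 0 0 0 0 0.6;0 0 0 0 0 0 0.6;0 0 0 0 0 0 0.6;0 0 0 0 0 0.02 0.6;0 0 0 0 0 0.05 0.6;0 0 0 0 0 0.05 0.6;0 0 0 0 -0.04 0.03 0.6;0 0 0 -0.03 -0.04 0 0.6'; python3 -m creep '0 0 0 -0.03 -0.04 0 0.6;0 0 0 -0.03 -0.04 0 0.6;0 0 0 -0.03 -0.04 0 0.6;0 0 0 0 0 0 0.6'; python3 go.py .3479 -.2758 .115 84.65
python3 - <<'E'
from h import *
a=snap("scene","s8");b=snap("top","t8")
crop(b,200,200,300,220,2.66,"c_t8")
crop(a,230,200,200,150,4,"c_s8")
E
```

```text
clock: 22.15
tool_pos: [0.544, -0.0258, 0.0599]
tool_rot: [179.9, 0.2, 85.0]
ft_force: [0.4, -0.6, -1.7]
opening: 0.0658
delta [-0.0004  0.0003 -0.0019] turn rad 0.0007 rot [179.9288   0.2141  84.9595] open 0.06582921808229683 F [ 0.3748 -0.6294 -1.6777] t 22.15
clock: 22.95
tool_pos: [0.515, -0.1036, 0.2182]
tool_rot: [179.7, 0.3, 85.4]
ft_force: [0.5, -0.9, -0.1]
opening: 0.0752
clock: 23.35
tool_pos: [0.4212, -0.2283, 0.2215]
tool_rot: [179.3, 0.5, 85.2]
ft_force: [-0.4, 0.5, -0.4]
opening: 0.0754
delta [-0.0733 -0.0475 -0.1065] turn rad -0.0103 rot [179.3247   0.4681  85.238 ] open 0.07540494999021213 F [-0.436   0.4548 -0.3564] t 23.35
```

View pics/c_t8.png

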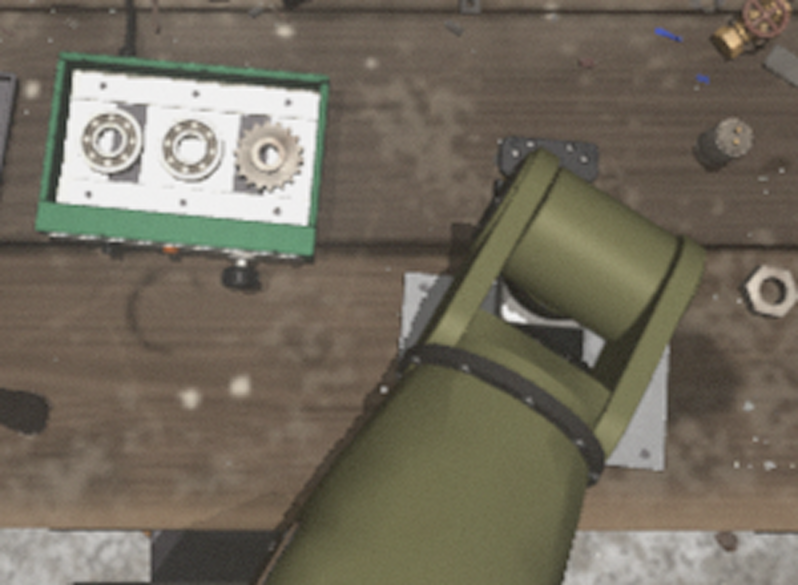

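View pics/c_s8.png

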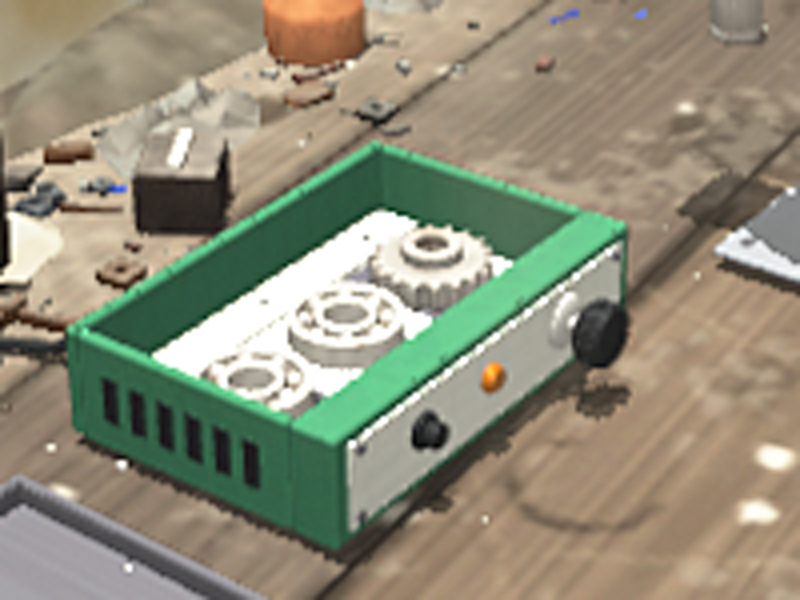

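All three parts lie flat in a row in the well. Back to the cover handle.

```bash
python3 -m creep '0.008 0.012 -0.01 -0.035 -0.023 -0.03 0.6;0 0 0 -0.035 -0.023 -0.03 0.6;0 0 0 -0.005 -0.003 -0.03 0.6;0 0 0 0 0 0 0.6'; python3 go.py .3479 -.2758 .054 84.65
```

```text
clock: 23.85
tool_pos: [0.3512, -0.2717, 0.1313]
tool_rot: [179.8, 0.1, 85.2]
ft_force: [0.7, -0.8, 0.7]
opening: 0.0754
delta [-0.0033 -0.0041 -0.0773] turn rad -0.0097 rot [179.8245   0.0902  85.204 ] open 0.07542724664277746 F [ 0.6775 -0.8422  0.6987] t 23.85
```

```bash
python3 -m creep '0 0.003 -0.01 -0.003 -0.004 -0.02 0.6;0 0 0 0 0 -0.03 0.6;0 0 0 0 0 -0.02 0.6;0 0 0 0 0 0 0.3'; python3 go.py .3479 -.2758 .054 84.65
```

```text
clock: 24.25
tool_pos: [0.3546, -0.2742, 0.0643]
tool_rot: [179.7, 0.3, 85.0]
ft_force: [1.0, 0.8, 0.9]
opening: 0.0702
delta [-0.0067 -0.0016 -0.0103] turn rad -0.0057 rot [179.7141   0.2845  84.9749] open 0.07019967240123308 F [1.0445 0.7635 0.9026] t 24.25
```

```bash
python3 -m creep '0.004 0.004 -0.006 -0.007 -0.002 -0.01 0;0 0 0 0 0 0 0';python3 go.py .3479 -.2758 .054 84.65; python3 -m creep '0 0 0 0 0 0 -1;0 0 0 0 0 0 -1;0 0 0 0 0 0 -1;0 0 0 0 0 0 -1;0 0 0 0 0 0 -1' 40; python3 go.py .3479 -.2758 .054 84.65
```

```text
clock: 24.45
tool_pos: [0.3495, -0.276, 0.0561]
tool_rot: [179.9, 0.1, 84.8]
ft_force: [-0.3, -0.6, -0.1]
opening: 0.0549
delta [-0.0016  0.0002 -0.0021] turn rad -0.0021 rot [179.8625   0.1459  84.7708] open 0.05490765066140517 F [-0.3484 -0.6428 -0.1023] t 24.45
clock: 24.95
tool_pos: [0.3507, -0.2768, 0.059]
tool_rot: [179.7, 0.3, 84.8]
ft_force: [-1.2, -0.6, -1.4]
opening: 0.0146
delta [-0.0028  0.001  -0.005 ] turn rad -0.0022 rot [179.6862   0.2889  84.775 ] open 0.014604635261648577 F [-1.193  -0.6096 -1.4012] t 24.95
```

```bash
python3 -m creep '0 0 0 0 0 0 -1;0 0 0 0 0 0.01 -1;0 0 0 0 0 0.03 -1;0 0 0 0 0 0.04 -1;0 0 0 0 0 0.04 -1;0 0 0 0 0 0 -1'; python3 go.py .5502 .0492 .17 85; python3 - <<'E'
from h import *
a=snap("scene","s9")
crop(a,340,120,150,150,4,"c_s9")
E
```

```text
clock: 25.55
tool_pos: [0.3491, -0.2753, 0.1843]
tool_rot: [179.9, 0.1, 84.8]
ft_force: [0.6, 0.4, -3.5]
opening: 0.0137
delta [ 0.2011  0.3245 -0.0143] turn rad 0.0042 rot [179.871    0.1321  84.761 ] open 0.01365377837031469 F [ 0.5958  0.3998 -3.4566] t 25.55
```

View pics/c_s9.png

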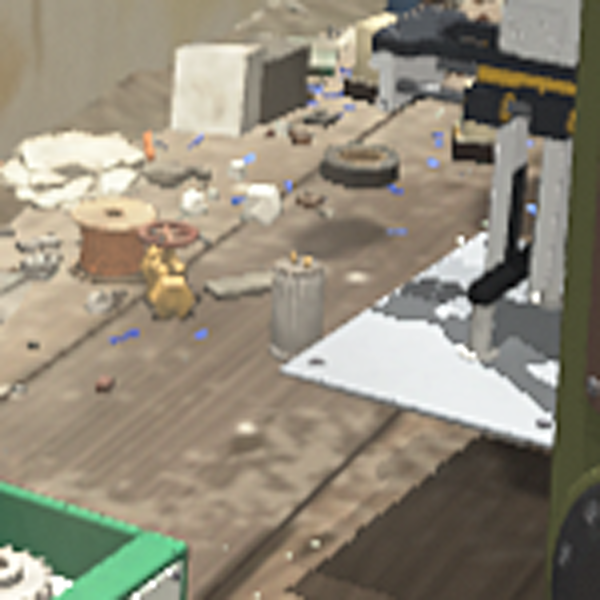

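The cover hangs level in the grip. Carry it to the machine.

```bash
python3 -m creep '0 0 0 0.02 0.03 0 -1;0 0 0 0.024 0.038 0 -1;0 0 0 0.024 0.038 0 -1;0 0 0 0.024 0.038 0 -1;0 0 0 0.024 0.038 0 -1;0 0 0 0.024 0.038 0 -1;0 0 0 0.024 0.038 0 -1;0 0 0 0.024 0.038 0 -1'; python3 go.py .5502 .0492 .17 85;
```

```text
clock: 26.4
tool_pos: [0.5346, 0.0314, 0.1706]
tool_rot: [-179.0, -0.1, 84.2]
ft_force: [0.5, -0.6, -2.6]
opening: 0.0135
delta [ 0.0156  0.0178 -0.0006] turn rad 0.0131 rot [-179.0446   -0.0822   84.2468] open 0.013454251243591458 F [ 0.5201 -0.6432 -2.6297] t 26.4
```

```bash
python3 -m creep '-0.001 -0.008 0.013 0.015 0.018 0 -1;0 0 0 0 0 0 -1;0 0 0 0 0 0 -1'; python3 go.py .5502 .0492 .145 85;
```

```text
clock: 26.7
tool_pos: [0.5493, 0.0549, 0.1645]
tool_rot: [-179.0, -0.0, 85.3]
ft_force: [-0.6, -0.2, -2.8]
opening: 0.0136
delta [ 0.0009 -0.0057 -0.0195] turn rad -0.006 rot [-179.0147   -0.041    85.3445] open 0.013564505518830648 F [-0.6171 -0.2243 -2.8382] t 26.7
```

```bash
python3 -m creep '-0.002 -0.017 -0.006 0.001 -0.006 -0.01 -1;0 0 0 0 0 -0.01 -1;0 0 0 0 0 0 -1'; python3 go.py .5502 .0492 .119 85;python3 - <<'E'
from h import *
a=snap("scene","s10")
crop(a,220,170,200,150,4,"c_s10")
E
```

```text
clock: 27.0
tool_pos: [0.5481, 0.0468, 0.1414]
tool_rot: [-179.8, 0.0, 84.9]
ft_force: [0.1, 0.1, -4.5]
opening: 0.0139
delta [ 0.0021  0.0024 -0.0224] turn rad 0.0024 rot [-179.751     0.0266   84.8624] open 0.013907457068270158 F [ 0.0748  0.0747 -4.452 ] t 27.0
```

View pics/c_s10.png

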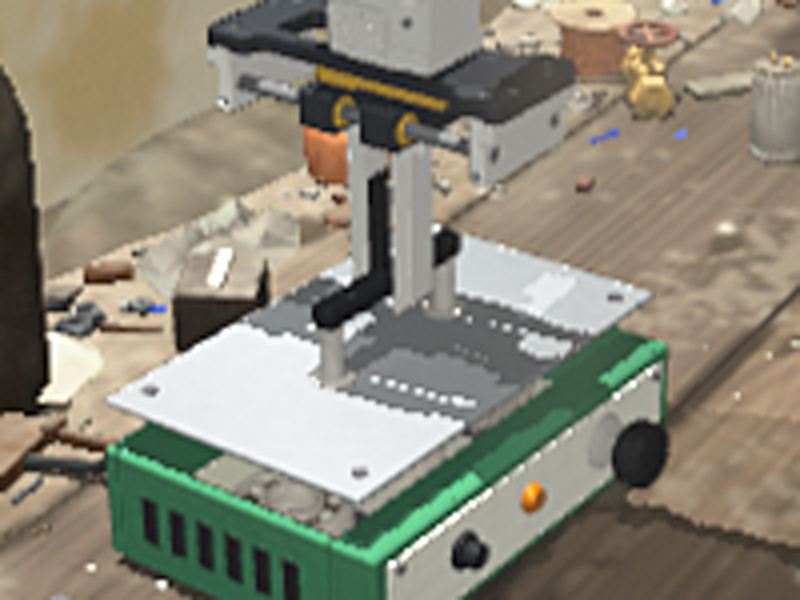

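```bash
python3 -m creep '0 -0.004 0.002 0.002 0.003 -0.006 -1;0 0 0 0 0 -0.003 -1;0 0 0 0 0 0 -1'; python3 go.py .5502 .0492 .119 85
```

```text
clock: 27.35
tool_pos: [0.5507, 0.0496, 0.1331]
tool_rot: [179.9, -0.0, 84.9]
ft_force: [-0.6, 0.4, -3.8]
opening: 0.0139
delta [-0.0005 -0.0004 -0.0141] turn rad 0.0011 rot [179.9281  -0.0074  84.9363] open 0.013881999289513733 F [-0.6461  0.3675 -3.8486] t 27.35
```

```bash
python3 -m creep '0 0 0 0 0 -0.006 -1;0 0 0 0 0 -0.005 -1;0 0 0 0 0 -0.003 -1;0 0 0 0 0 0 -1'; python3 go.py .5502 .0492 .119 85
```

```text
clock: 27.75
tool_pos: [0.551, 0.0498, 0.1189]
tool_rot: [179.9, -0.0, 85.0]
ft_force: [-2.3, -0.8, 3.6]
opening: 0.0133
delta [-0.0008 -0.0006  0.0001] turn rad 0.0007 rot [179.8629  -0.015   84.9601] open 0.013275696592156579 F [-2.3107 -0.7823  3.5671] t 27.75
```

```bash
python3 -m creep '0 0 0 0 0 0 0.3;0 0 0 0 0 0 0.3;0 0 0 0 0 0 0.3;0 0 0 0 0 0.02 0.3;0 0 0 0 0 0.04 0.3;0 0 0 0 0 0.04 0.3;0 0 -0.12 -0.02 0 0.01 0.3;0 0 -0.14 -0.03 -0.01 0 0.3' ; python3 -m creep '0 0 -0.14 -0.03 -0.01 0 0.3;0 0 -0.14 -0.03 -0.01 0 0.3;0 0 -0.14 -0.03 -0.01 0 0.3;0 0 -0.14 -0.03 -0.01 0 0.3;0 0 -0.14 -0.03 -0.01 0 0.3;0 0 -0.14 -0.03 0 0 0.3;0 0 -0.14 -0.03 0 0 0.3;0 0 -0.14 0 0 0 0.3'; python3 go.py .4262 -.0013 .12 -5
python3 - <<'E'
from h import *
a=snap("scene","s11");b=snap("top","t11")
crop(a,220,170,200,150,4,"c_s11")
crop(b,200,200,200,140,4,"c_t11")
E
```

```text
clock: 28.55
tool_pos: [0.5014, 0.0401, 0.2326]
tool_rot: [179.8, -0.1, 69.8]
ft_force: [1.3, -0.7, 0.3]
opening: 0.0611
clock: 29.35
tool_pos: [0.2818, -0.0117, 0.2337]
tool_rot: [179.6, -0.4, 2.9]
ft_force: [0.8, -0.4, -0.6]
opening: 0.0608
delta [ 0.1444  0.0104 -0.1137] turn rad -0.137 rot [179.5538  -0.4424   2.8518] open 0.06076082051796516 F [ 0.7757 -0.4301 -0.6024] t 29.35
```

View pics/c_s11.png

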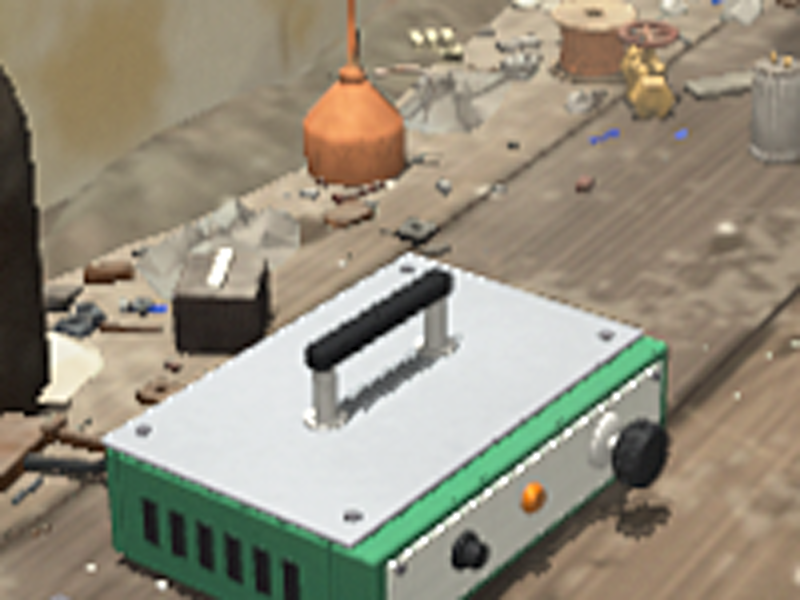

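View pics/c_t11.png

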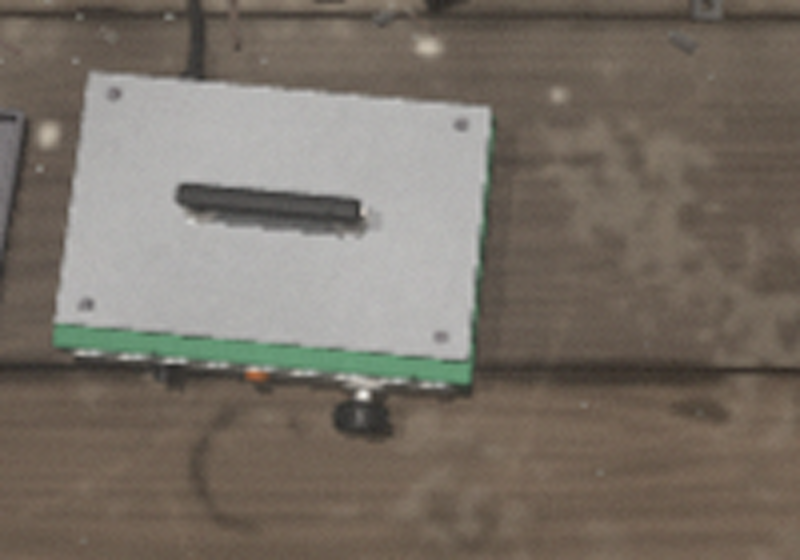

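The cover is home: its corners are within 1 mm of the initial picture. Now the knob.

```bash
python3 - <<'E'
from h import *
print(ray("top",(200+362/4,200+417/4),.045), ray("scene",(220+640/4,170+453/4-2.4),.04))
E
python3 -m creep '0.007 0.008 -0.13 0.035 0.002 -0.03 0.3;0 0 0 0.04 0.003 -0.04 0.3;0 0 0 0.04 0.003 -0.03 0.3;0 0 0 0.02 0 0 0.3;0 0 0 0 0 0 0.3'; python3 go.py .4262 -.0013 .12 -5
```

```text
[ 0.4283 -0.001   0.045 ] [ 0.4301 -0.0038  0.04  ]
clock: 29.95
tool_pos: [0.4213, -0.0036, 0.1357]
tool_rot: [179.9, -0.6, -3.2]
ft_force: [-0.6, 0.2, 0.7]
opening: 0.0607
delta [ 0.0049  0.0023 -0.0157] turn rad -0.0307 rot [179.9076  -0.5886  -3.2434] open 0.0607281737282615 F [-0.6015  0.1897  0.7271] t 29.95
```

```bash
python3 -m creep '0.002 0.01 -0.03 0.005 0.002 -0.03 0.3;0 0 0 0 0 -0.03 0.3;0 0 0 0 0 0 0.3'; python3 go.py .426 -.0013 .046 -5
```

```text
clock: 30.25
tool_pos: [0.4262, -0.0014, 0.0742]
tool_rot: [180.0, -0.0, -4.4]
ft_force: [-0.2, 0.4, 0.8]
opening: 0.0612
delta [-0.0002  0.0001 -0.0282] turn rad -0.0109 rot [179.9859  -0.0092  -4.3743] open 0.061243027715422636 F [-0.2063  0.3534  0.7926] t 30.25
```

```bash
python3 -m creep '0 0 -0.011 0 0 -0.02 0.3;0 0 0 0 0 -0.008 0.3;0 0 0 0 0 0 0.3'; python3 go.py .426 -.0013 .046 -5;python3 - <<'E'
from h import *
a=snap("scene","s12")
crop(a,320,190,120,100,6,"c_s12")
E
```

```text
clock: 30.55
tool_pos: [0.4269, -0.0015, 0.0488]
tool_rot: [180.0, -0.2, -4.7]
ft_force: [0.4, -0.1, -0.1]
opening: 0.061
delta [-0.0009  0.0002 -0.0028] turn rad -0.006 rot [179.9864  -0.1654  -4.6542] open 0.0610452844790113 F [ 0.3885 -0.0817 -0.1227] t 30.55
```

View pics/c_s12.png

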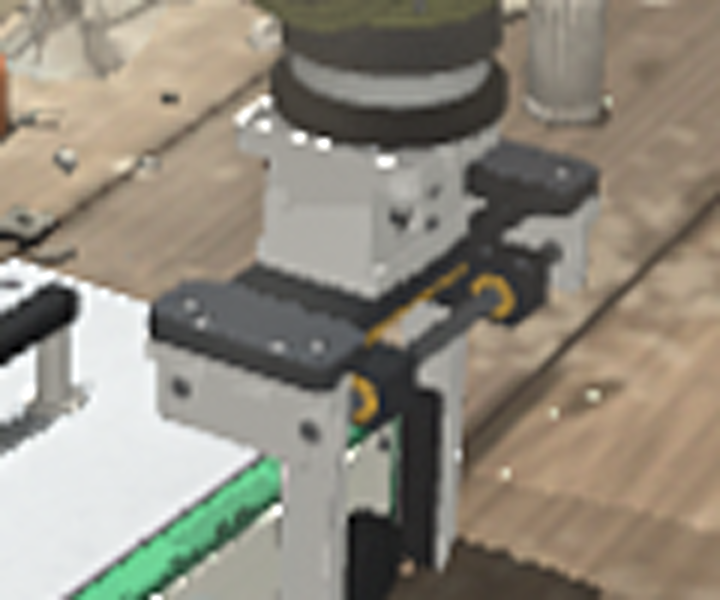

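The knob stands between the fingers. Grip and pull.

```bash
python3 -m creep '0 0 0 0 0 -0.003 -1;0 0 0 0 0 0 -1;0 0 0 0 0 0 -1;0 0 0 0 0 0 -1;0 0 0 0 0 0 -1' 35; python3 go.py .426 -.0013 .046 -5; python3 -m creep '0 0 0 -0.005 0 0 -1;0 0 0 -0.006 0 0 -1';python3 go.py .426 -.0013 .046 -5
```

```text
clock: 31.1
tool_pos: [0.4282, 0.0004, 0.049]
tool_rot: [-179.8, -0.4, -4.7]
ft_force: [2.4, -3.8, -7.2]
opening: 0.0333
delta [-0.0022 -0.0017 -0.003 ] turn rad -0.006 rot [-179.7849   -0.4269   -4.6554] open 0.03330582717994016 F [ 2.4171 -3.7917 -7.2102] t 31.1
clock: 31.3
tool_pos: [0.4178, 0.0011, 0.0489]
tool_rot: [-179.7, -0.5, -4.7]
ft_force: [0.8, 8.5, -4.1]
opening: 0.0328
delta [ 0.0082 -0.0024 -0.0029] turn rad -0.0053 rot [-179.7011   -0.5389   -4.6942] open 0.032779190015696805 F [ 0.75    8.496  -4.1163] t 31.3
```

```bash
python3 -m creep '0 0 0 -0.006 0 0 -1;0 0 0 -0.004 0 0 -1;0 0 0 -0.002 0 0 -1';python3 go.py .426 -.0013 .046 -5
```

```text
clock: 31.6
tool_pos: [0.4088, 0.0021, 0.0497]
tool_rot: [-179.6, -1.2, -4.7]
ft_force: [11.6, -0.1, -23.9]
opening: 0.0332
delta [ 0.0172 -0.0034 -0.0037] turn rad -0.0047 rot [-179.5561   -1.1564   -4.7324] open 0.03323057341451546 F [ 11.6352  -0.1061 -23.9453] t 31.6
```

```bash
python3 -m creep '0 0 0 0 0 0 0.4;0 0 0 0 0 0 0.4;0 0 0 0 0 0 0.4;0 0 0 0 0 0 0.4;0 0 0 0 0 0.02 0.4;0 0 0 0 0 0.03 0.4;0 0 0 -0.02 0 0.04 0.4;0 0 0 -0.03 0 0.04 0.4';python3 - <<'E'
from h import *
a=snap("scene","s13")
crop(a,220,170,200,150,4,"c_s13")
E
```

```text
clock: 32.4
tool_pos: [0.3563, 0.0019, 0.18]
tool_rot: [-179.6, -0.6, -4.7]
ft_force: [0.1, 0.0, 1.4]
opening: 0.0655
```

View pics/c_s13.png

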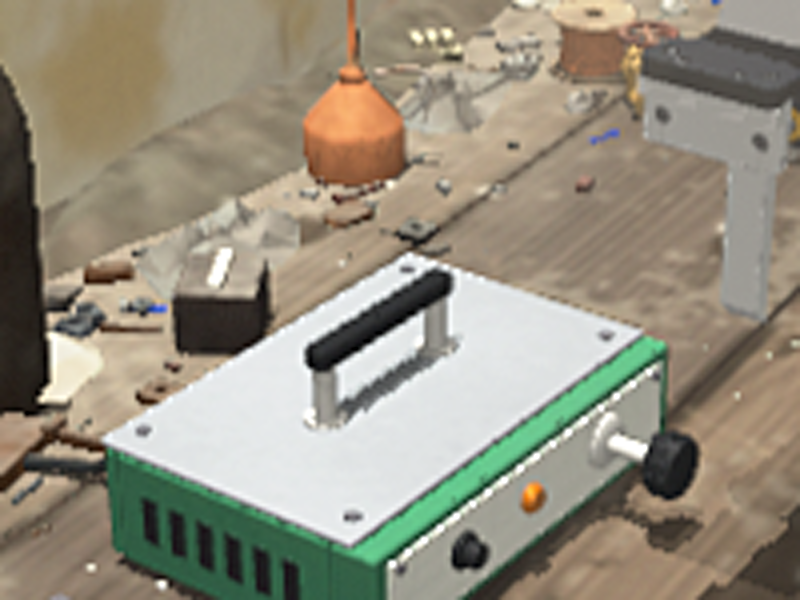

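The knob is out, its shaft visible at (630,445). Wait hands off for more than 3 s.

```bash
W='0'; python3 -m creep '0 0 0 -0.015 0 0 -1;0 0 0 0 0 0 -1;0 0 0 0 0 0 -1;0 0 0 0 0 0 -1;0 0 0 0 0 0 -1;0 0 0 0 0 0 -1;0 0 0 0 0 0 -1;0 0 0 0 0 0 -1'; for i in 1 2 3 4; do python3 -m creep '0 0 0 0 0 0 -1;0 0 0 0 0 0 -1;0 0 0 0 0 0 -1;0 0 0 0 0 0 -1;0 0 0 0 0 0 -1;0 0 0 0 0 0 -1;0 0 0 0 0 0 -1;0 0 0 0 0 0 -1' |head -2; done;  python3 go.py .365 -.002 .05 -5
```

```text
clock: 33.25
tool_pos: [0.3407, 0.0017, 0.1876]
tool_rot: [-179.6, -1.3, -4.7]
ft_force: [-0.4, -0.3, -0.8]
opening: 0.0049
clock: 34.05
tool_pos: [0.3408, 0.0017, 0.1875]
clock: 34.85
tool_pos: [0.3407, 0.0017, 0.1875]
clock: 35.65
tool_pos: [0.3407, 0.0017, 0.1875]
clock: 36.45
tool_pos: [0.3408, 0.0017, 0.1875]
delta [ 0.0242 -0.0037 -0.1375] turn rad -0.0052 rot [-179.6167   -1.3359   -4.7019] open 0.0006018221410864421 F [-0.2364 -0.5159 -0.0818] t 36.45
```

```bash
python3 -m creep '0.007 0.022 -0.005 0.01 -0.004 -0.04 -1;0 0 0 0 0 -0.04 -1;0 0 0 0 0 -0.04 -1;0 0 0 0 0 0 -1'; python3 go.py .365 -.002 .05 -5
```

```text
clock: 36.85
tool_pos: [0.3519, -0.0025, 0.0657]
tool_rot: [-179.3, -0.3, -5.0]
ft_force: [-0.4, -0.5, 1.4]
opening: 0.0006
delta [ 0.0131  0.0005 -0.0157] turn rad 0.0 rot [-179.3256   -0.3493   -5.0012] open 0.0006262892200608718 F [-0.3919 -0.497   1.3813] t 36.85
```

```bash
python3 -m creep '-0.01 0.005 0 0.01 0 -0.016 -1;0 0 0 0.01 0 0 -1;0 0 0 0 0 0 -1'; python3 go.py .385 -.0015 .05 -5; python3 - <<'E'
from h import *
a=snap("scene","s14")
crop(a,320,190,120,100,6,"c_s14")
E
```

```text
clock: 37.15
tool_pos: [0.3744, -0.0026, 0.0532]
tool_rot: [-179.9, -0.2, -5.0]
ft_force: [0.1, 0.2, -0.2]
opening: 0.0003
delta [ 0.0106  0.0011 -0.0032] turn rad -0.0001 rot [-179.9273   -0.2065   -4.9964] open 0.00026343788742470375 F [ 0.1045  0.1616 -0.1791] t 37.15
```

View pics/c_s14.png

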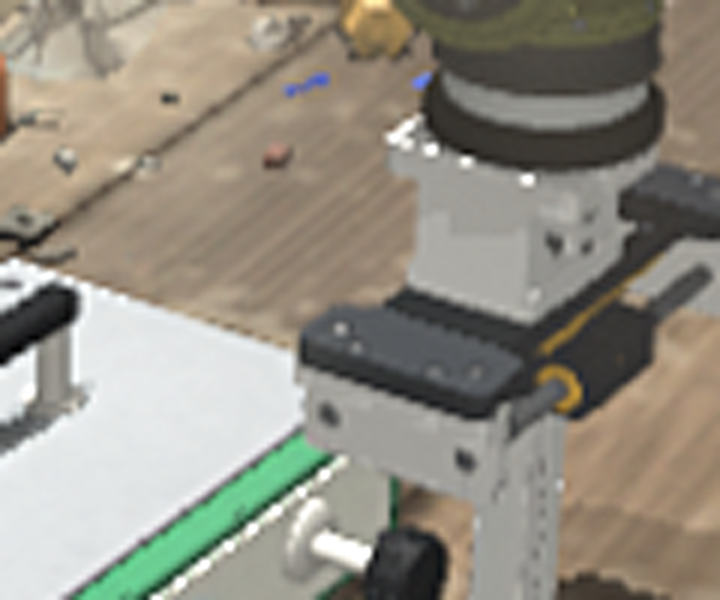

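The closed fingers stand just in front of the knob. Push in.

```bash
python3 -m creep '0 0 0 0.01 0 -0.004 -1;0 0 0 0.008 0 0 -1'; python3 -m creep '0 0 0 0.008 -0.001 0 -1;0 0 0 0.008 -0.001 0 -1';python3 -m creep '0 0 0 0.004 0 0 -1;0 0 0 0.003 0 0 -1'
```

```text
clock: 37.4
tool_pos: [0.3931, -0.0027, 0.0511]
tool_rot: [-179.9, -0.4, -5.0]
ft_force: [-6.8, -0.8, -1.9]
opening: 0.0005
clock: 37.6
tool_pos: [0.4097, -0.0045, 0.0514]
tool_rot: [-179.9, -0.3, -5.0]
ft_force: [1.0, 0.7, -0.3]
opening: 0.0007
clock: 37.8
tool_pos: [0.4112, -0.0044, 0.0503]
tool_rot: [-179.9, 0.8, -4.9]
ft_force: [-32.4, -0.4, 24.6]
opening: 0.0005
```

```bash
python3 -m creep '0 0 0 -0.02 0 0 -1;0 0 0 -0.03 0 0 -1;0 0 0 0 0 0.04 0.3;0 0 0 0 0 0.05 0.3;0 0 0 0 0 0.05 0.3;0 0 0 0 0 0 0.3';python3 go.py .551 .0498 .2 85;python3 - <<'E'
from h import *
a=snap("scene","s15")
crop(a,220,170,200,150,4,"c_s15")
b=snap("top","t15");crop(b,200,200,200,140,4,"c_t15")
E
```

```text
clock: 38.4
tool_pos: [0.3595, -0.0046, 0.1956]
tool_rot: [-179.9, 1.0, -5.0]
ft_force: [0.1, -0.1, -0.6]
opening: 0.0289
delta [0.1915 0.0544 0.0044] turn rad 1.5702 rot [-179.9455    0.9657   -4.9642] open 0.02886066971791938 F [ 0.1069 -0.1164 -0.6306] t 38.4
```

View pics/c_s15.png

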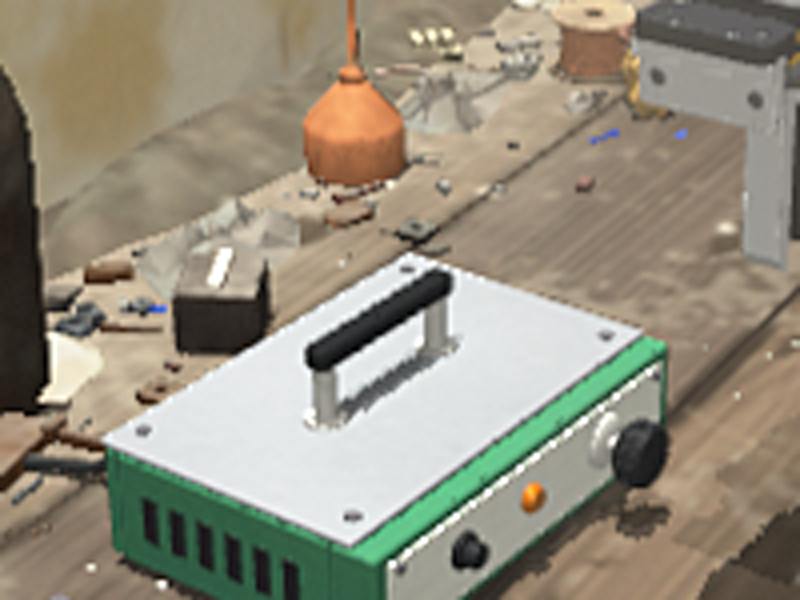

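The knob is back in at (640,453), as before pulling, and the cover has not moved. Go to the handle.

```bash
python3 -m creep '0 -0.017 0.13 0.02 0.006 0 0.6;0 0 0.14 0.02 0.006 0 0.6;0 0 0.14 0.02 0.006 0 0.6;0 0 0.14 0.02 0.006 0 0.6;0 0 0.14 0.02 0.006 0 0.6;0 0 0.14 0.02 0.006 0 0.6;0 0 0.14 0.02 0.006 0 0.6;0 0 0.14 0.02 0.006 0 0.6'; python3 -m creep '0 0 0.14 0.02 0.006 0 0.6;0 0 0.14 0.02 0 0 0.6;0 0 0.14 0 0 0 0.6;0 0 0.1 0 0 0 0.6;0 0 0 0 0 0 0.6';python3 go.py .551 .0498 .117 85
```

```text
clock: 39.3
tool_pos: [0.5201, 0.0451, 0.1782]
tool_rot: [-179.3, 1.1, 60.9]
ft_force: [-0.6, 1.1, -0.1]
opening: 0.0754
clock: 39.8
tool_pos: [0.5617, 0.0521, 0.1664]
tool_rot: [-178.4, 1.3, 92.3]
ft_force: [-0.7, 0.5, 0.4]
opening: 0.0753
delta [-0.0107 -0.0023 -0.0494] turn rad -0.1271 rot [-178.4115    1.2671   92.2805] open 0.07531917142659444 F [-0.7136  0.5269  0.366 ] t 39.8
```

```bash
python3 -m creep '0.022 -0.028 -0.127 -0.011 -0.002 -0.005 0.6;0 0 0 0 0 0 0.6';python3 go.py .551 .0498 .117 85
```

```text
clock: 40.0
tool_pos: [0.5498, 0.0501, 0.1583]
tool_rot: [-179.8, -0.0, 84.5]
ft_force: [0.0, 0.5, 0.3]
opening: 0.0755
delta [ 0.0012 -0.0003 -0.0413] turn rad 0.0089 rot [-179.7589   -0.0417   84.489 ] open 0.07548063679856203 F [0.0378 0.454  0.3466] t 40.0
```

```bash
python3 -m creep '0 -0.004 0.009 0.001 0 -0.02 0.6;0 0 0 0 0 -0.018 0.6;0 0 0 0 0 0 0.2';python3 go.py .551 .0498 .115 85
```

```text
clock: 40.3
tool_pos: [0.5512, 0.0499, 0.1185]
tool_rot: [-179.9, 0.0, 85.1]
ft_force: [-0.3, 0.5, -0.0]
opening: 0.07
delta [-0.0002 -0.0001 -0.0035] turn rad -0.0025 rot [-179.8516    0.0335   85.1458] open 0.070049297248311 F [-0.3499  0.5282 -0.0081] t 40.3
```

```bash
python3 -m creep '0 0 0 0 0 -0.004 -1;0 0 0 0 0 0 -1;0 0 0 0 0 0 -1;0 0 0 0 0 0 -1;0 0 0 0 0 0 -1;0 0 0 0 0 0 -1;0 0 0 0 0 0 -1' 40;python3 go.py .551 .0498 .115 85; python3 -m creep '0 0 0 0 0 0.01 -1;0 0 0 0 0 0.02 -1;0 0 0 0 0 0.02 -1;0 0 0 0 0 0.01 -1;0 0 0 0 0 0 -1';python3 go.py .35 -.27 .054 85.05
```

```text
clock: 41.0
tool_pos: [0.5527, 0.0501, 0.1169]
tool_rot: [-180.0, 0.1, 85.2]
ft_force: [-1.8, -0.7, -0.6]
opening: 0.0147
delta [-0.0017 -0.0003 -0.0019] turn rad -0.0042 rot [-179.9644    0.06     85.242 ] open 0.014718044419356459 F [-1.7858 -0.6836 -0.6112] t 41.0
clock: 41.5
tool_pos: [0.5515, 0.05, 0.1795]
tool_rot: [-179.8, 0.1, 85.2]
ft_force: [-0.1, -0.2, -4.1]
opening: 0.0136
delta [-0.2015 -0.32   -0.1255] turn rad -0.0033 rot [-179.7895    0.0804   85.2379] open 0.013584195080629073 F [-0.1307 -0.2052 -4.094 ] t 41.5
```

```bash
python3 -m creep '0 0 0 -0.018 -0.03 0 -1;0 0 0 -0.024 -0.038 0 -1;0 0 0 -0.024 -0.038 0 -1;0 0 0 -0.024 -0.038 0 -1;0 0 0 -0.024 -0.038 0 -1;0 0 0 -0.024 -0.038 0 -1;0 0 0 -0.024 -0.038 0 -1;0 0 0 -0.015 -0.03 0 -1';python3 go.py .35 -.27 .057 85.05; python3 -m creep '0 0 0 -0.012 -0.025 -0.03 -1;0 0 0 0 0 -0.03 -1;0 0 0 0 0 -0.02 -1;0 0 0 0 0 -0.005 -1;0 0 0 0 0 0 -1';python3 go.py .35 -.27 .057 85.05
```

```text
clock: 42.3
tool_pos: [0.3655, -0.2428, 0.1742]
tool_rot: [-179.5, -0.0, 85.6]
ft_force: [0.1, -0.2, -3.7]
opening: 0.0135
delta [-0.0155 -0.0272 -0.1172] turn rad -0.0104 rot [-179.4945   -0.027    85.6481] open 0.013470358480482246 F [ 0.0843 -0.187  -3.707 ] t 42.3
clock: 42.8
tool_pos: [0.3492, -0.2718, 0.0849]
tool_rot: [-179.4, -0.0, 85.3]
ft_force: [-0.5, 0.2, -3.2]
opening: 0.0135
delta [ 0.0008  0.0018 -0.0279] turn rad -0.0038 rot [-179.435    -0.0377   85.2666] open 0.013528616790533887 F [-0.5298  0.2041 -3.2158] t 42.8
```

```bash
python3 -m creep '0 -0.009 -0.004 0 0.002 -0.012 -1;0 0 0 0 0 -0.01 -1;0 0 0 0 0 -0.005 -1;0 0 0 0 0 -0.002 -1;0 0 0 0 0 0 -1';python3 go.py .35 -.27 .057 85.05
```

```text
clock: 43.3
tool_pos: [0.351, -0.2703, 0.0577]
tool_rot: [179.9, 0.1, 85.2]
ft_force: [0.2, 0.2, -2.6]
opening: 0.0135
delta [-0.001   0.0003 -0.0007] turn rad -0.0018 rot [179.8702   0.0695  85.1506] open 0.013529811012692136 F [ 0.2303  0.1521 -2.6168] t 43.3
```

```bash
python3 -m creep '0 0 0 0 0 -0.0015 -1;0 0 0 0 0 0 0.3;0 0 0 0 0 0 0.3;0 0 0 0 0 0 0.3'; python3 go.py .35 -.27 .057 85; python3 -m creep '0 0 0 0 0 0.03 0.6;0 0 0 0 0 0.05 0.6;0 0 0 0 0 0.05 0.6;0 0 0 0.03 0.03 0.03 0.6;0 0 0 0.035 0.045 0 0.6;0 0 0 0.035 0.045 0 0.6;0 0 0 0.035 0.045 0 0.6;0 0 0 0.03 0.04 0 0.6'; python3 -m creep '0 0 0 0.02 0.03 0 0.6;0 0 0 0 0 0 0.6';python3 go.py .5436 -.0255 .15 85;python3 - <<'E'
from h import *
a=snap("scene","s16")
crop(a,230,170,200,150,4,"c_s16")
E
```

```text
clock: 43.7
tool_pos: [0.3522, -0.2713, 0.0582]
tool_rot: [179.7, 0.2, 85.2]
ft_force: [0.0, -0.9, 0.3]
opening: 0.0345
delta [-0.0022  0.0013 -0.0012] turn rad -0.0029 rot [179.6956   0.2108  85.1653] open 0.034471145223451155 F [ 0.035  -0.9366  0.3389] t 43.7
clock: 44.5
tool_pos: [0.5027, -0.0819, 0.225]
tool_rot: [179.3, 0.2, 84.6]
ft_force: [0.8, -0.8, -0.2]
opening: 0.0754
clock: 44.7
tool_pos: [0.5254, -0.0463, 0.225]
tool_rot: [179.3, 0.2, 84.9]
ft_force: [-1.2, 0.4, 0.4]
opening: 0.0753
delta [ 0.0182  0.0208 -0.075 ] turn rad 0.0022 rot [179.28     0.215   84.8736] open 0.07528234150130879 F [-1.1567  0.3777  0.3857] t 44.7
```

View pics/c_s16.png

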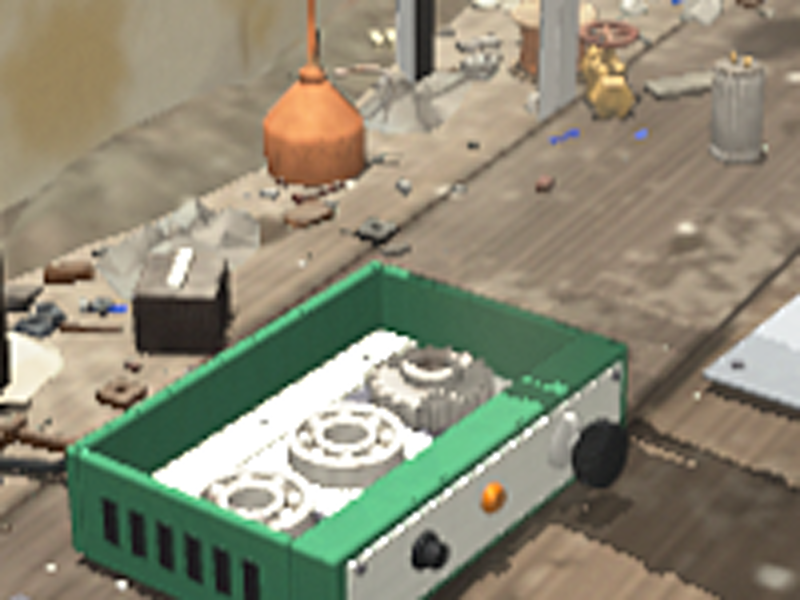

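The parts are unmoved in the well. Pick the gear first.

```bash
python3 -m creep '0.003 0.012 0.002 0.018 0.021 -0.03 0.75;0 0 0 0 0 -0.04 0.75;0 0 0 0 0 -0.02 0.75;0 0 0 0 0 0 0.75';python3 go.py .5436 -.0255 .058 85
```

```text
clock: 45.15
tool_pos: [0.5423, -0.029, 0.1337]
tool_rot: [179.8, 0.2, 84.8]
ft_force: [0.4, 0.6, 0.1]
opening: 0.0823
delta [ 0.0013  0.0035 -0.0757] turn rad 0.0028 rot [179.8412   0.1626  84.841 ] open 0.08227885011391962 F [0.3913 0.6258 0.1328] t 45.15
```

```bash
python3 -m creep '0.003 0.003 0.003 0.001 0.004 -0.025 0.75;0 0 0 0 0 -0.03 0.75;0 0 0 0 0 -0.01 0.75;0 0 0 0 0 0 0.75';python3 go.py .5436 -.0255 .0565 85
```

```text
clock: 45.55
tool_pos: [0.5442, -0.0284, 0.072]
tool_rot: [179.7, 0.0, 84.8]
ft_force: [0.5, 0.1, -0.3]
opening: 0.0818
delta [-0.0006  0.0029 -0.0155] turn rad 0.0033 rot [179.7167   0.0297  84.8087] open 0.08181249990391 F [ 0.4736  0.0647 -0.2704] t 45.55
```

```bash
python3 -m creep '0 0.005 0.003 0 0.003 -0.014 0.75;0 0 0 0 0 -0.001 0.75;0 0 0 0 0 0 -1;0 0 0 0 0 0 -1;0 0 0 0 0 0 -1;0 0 0 0 0 0 -1' 35;python3 go.py .5436 -.0255 .0565 85
```

```text
clock: 46.15
tool_pos: [0.5461, -0.026, 0.0606]
tool_rot: [179.7, 0.1, 85.0]
ft_force: [-0.8, -0.2, -2.8]
opening: 0.0654
delta [-0.0025  0.0005 -0.0041] turn rad 0.0007 rot [179.6989   0.0684  84.9605] open 0.06536033483175059 F [-0.7734 -0.2334 -2.7601] t 46.15
```

Too shallow (about 4 mm of overlap). Regrip lower.

```bash
python3 -m creep '0 0 0 0 0 0 0.75;0 0 0 0 0 0 0.75;0 0.004 0 -0.002 0 -0.005 0.75;0 0 0 0 0 -0.001 0.75';python3 go.py .5436 -.0255 .0565 85
```

```text
clock: 46.55
tool_pos: [0.5443, -0.026, 0.0549]
tool_rot: [179.9, 0.1, 85.0]
ft_force: [-0.3, 0.4, 0.6]
opening: 0.0824
delta [-0.0007  0.0005  0.0016] turn rad 0.0007 rot [179.8648   0.0928  84.9611] open 0.0824029244156206 F [-0.2927  0.4124  0.6179] t 46.55
```

```bash
python3 -m creep '0 0 0 0 0 0 -1;0 0 0 0 0 0 -1;0 0 0 -0.001 0 -0.0005 -1;0 0 0 0 0 0 -1' ;python3 go.py .5436 -.0255 .0565 85
```

```text
clock: 46.95
tool_pos: [0.5439, -0.0261, 0.0546]
tool_rot: [179.8, 0.1, 85.0]
ft_force: [-0.3, 0.4, -1.6]
opening: 0.0661
delta [-0.0003  0.0006  0.0019] turn rad 0.0007 rot [179.7714   0.0904  84.9626] open 0.06608585597894168 F [-0.32    0.35   -1.6139] t 46.95
```

```bash
python3 -m creep '0 0 0 0 0 0.02 -1;0 0 0 0 0 0.03 -1;0 0 0 0 0 0.04 -1;0 0 0 0 0.02 0 -1;0 0 0 0.003 0.04 0 -1;0 0 0 0.003 0.04 0 -1;0 0 0 0.003 0.04 0 -1;0 0 0 0.003 0.04 0 -1'; python3 -m creep '0 0 0 0.003 0.04 0 -1;0 0 0 0.003 0.04 0 -1;0 0 0 0 0.04 0 -1;0 0 0 0 0 0 -1';python3 go.py .5625 .2762 .1 84
```

```text
clock: 47.75
tool_pos: [0.5523, 0.1556, 0.1458]
tool_rot: [-179.7, 0.1, 84.5]
ft_force: [0.9, 0.3, -2.1]
opening: 0.0662
clock: 48.15
tool_pos: [0.5558, 0.2843, 0.1437]
tool_rot: [-179.5, 0.2, 84.7]
ft_force: [-0.8, -0.8, -1.7]
opening: 0.0662
delta [ 0.0067 -0.0081 -0.0437] turn rad -0.013 rot [-179.5043    0.2401   84.742 ] open 0.06618092502934758 F [-0.8491 -0.8018 -1.6876] t 48.15
```

```bash
python3 -m creep '0 -0.009 -0.013 0.007 -0.008 -0.02 -1;0 0 0 0 0 -0.04 -1;0 0 0 0 0 -0.02 -1;0 0 0 0 0 0 -1';python3 go.py .5625 .2762 .034 84
```

```text
clock: 48.55
tool_pos: [0.5614, 0.2758, 0.0601]
tool_rot: [-179.9, 0.3, 84.1]
ft_force: [-0.9, -0.4, -2.2]
opening: 0.0664
delta [ 0.0011  0.0004 -0.0261] turn rad -0.0019 rot [-179.9076    0.2919   84.1096] open 0.0663879052519512 F [-0.9237 -0.4313 -2.1531] t 48.55
```

```bash
python3 -m creep '0 0 0 0.001 0 -0.015 -1;0 0 0 0 0 -0.006 -1;0 0 0 0 0 -0.003 -1;0 0 0 0 0 -0.002 -1';python3 go.py .5625 .2762 .034 84
```

```text
clock: 48.95
tool_pos: [0.5634, 0.2752, 0.0345]
tool_rot: [180.0, 0.2, 84.1]
ft_force: [-1.1, -0.6, -1.8]
opening: 0.066
delta [-0.0009  0.001  -0.0005] turn rad -0.0011 rot [179.9979   0.2488  84.0627] open 0.06603818661833537 F [-1.1359 -0.5634 -1.8343] t 48.95
```

```bash
python3 -m creep '0 0 0 0 0 -0.001 -1;0 0 0 0 0 0 0.7;0 0 0 0 0 0 0.7;0 0 0 0 0 0 0.7;0 0 0 0 0 0.02 0.7;0 0 0 0 0 0.04 0.7;0 0 0 0 0 0.04 0.7;0 0 0 0 -0.02 0.03 0.7'; python3 -m creep '0 0 0 0 -0.04 0 0.7;0 0 0 0 -0.045 0 0.7;0 0 0.01 0 -0.045 0 0.7;0 0 0.01 -0.004 -0.045 0 0.7;0 0 0 -0.004 -0.02 0 0.7;0 0 0 0 0 0 0.7';python3 go.py .5502 .0502 .058 85; python3 - <<'E'
from h import *
a=snap("scene","s17")
crop(a,150,200,260,200,3,"c_s17")
E
```

```text
clock: 49.75
tool_pos: [0.562, 0.256, 0.1661]
tool_rot: [-179.8, 0.3, 84.2]
ft_force: [0.4, -0.4, -1.1]
opening: 0.0801
clock: 50.35
tool_pos: [0.5549, 0.0539, 0.1749]
tool_rot: [179.4, 0.1, 85.4]
ft_force: [0.4, 0.2, -0.5]
opening: 0.0798
delta [-0.0047 -0.0037 -0.1169] turn rad -0.0075 rot [179.3667   0.0856  85.4325] open 0.07981149678718674 F [ 0.3567  0.2477 -0.5483] t 50.35
```

View pics/c_s17.png

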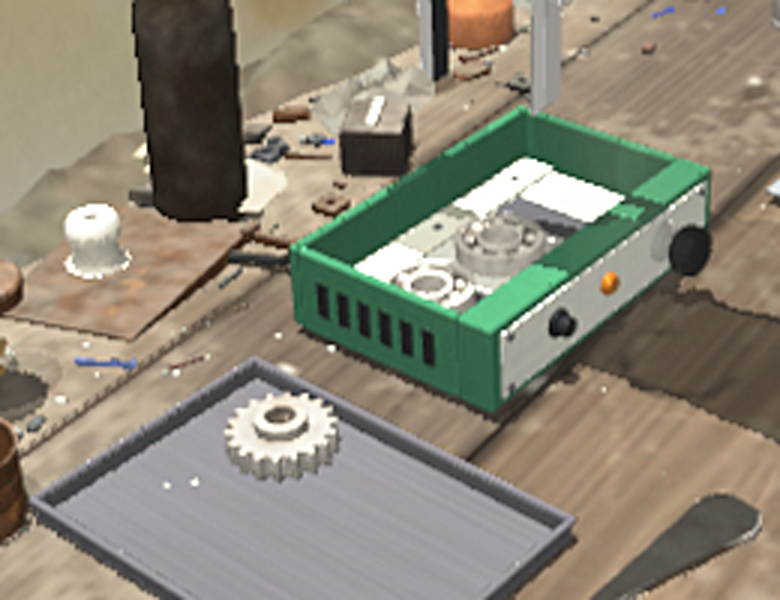

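The gear is flat in the tray at (280,430). Bearing B next, in the middle slot.

```bash
python3 -m creep '0.001 0.011 -0.008 -0.004 -0.004 -0.03 0.7;0 0 0 0 0 -0.04 0.7;0 0 0 0 0 -0.02 0.7;0 0 0 0 0 0 0.7';python3 go.py .551 .05 .055 85
```

```text
clock: 50.8
tool_pos: [0.5523, 0.0554, 0.0841]
tool_rot: [179.7, -0.0, 85.2]
ft_force: [-0.0, -0.7, 0.8]
opening: 0.0804
delta [-0.0013 -0.0054 -0.0291] turn rad -0.0028 rot [179.7315  -0.0004  85.1623] open 0.08038164575859932 F [-0.0462 -0.6514  0.7677] t 50.8
```

```bash
python3 -m creep '0 0.004 -0.002 -0.001 -0.006 -0.015 0.7;0 0 0 0 0 -0.008 0.7;0 0 0 0 0 -0.002 0.7';python3 go.py .551 .05 .055 85
```

```text
clock: 51.1
tool_pos: [0.5526, 0.0509, 0.0596]
tool_rot: [179.8, -0.0, 85.2]
ft_force: [0.2, -0.5, -0.0]
opening: 0.0799
delta [-0.0016 -0.0009 -0.0046] turn rad -0.0029 rot [179.8053  -0.0085  85.1646] open 0.07991765780726541 F [ 0.2116 -0.5014 -0.0462] t 51.1
```

```bash
python3 -m creep '0 0.003 -0.002 -0.002 -0.001 -0.004 0.7;0 0 0 0 0 -0.001 0.7';python3 go.py .551 .05 .055 85; python3 -m creep '0 0 0 0 0 0 -1;0 0 0 0 0 0 -1;0 0 0 0 0 -0.0005 -1;0 0 0 0 0 0 -1;0 0 0 0 0 0 -1' ;python3 go.py .551 .05 .055 85
```

```text
clock: 51.3
tool_pos: [0.5509, 0.05, 0.0549]
tool_rot: [179.9, -0.0, 85.0]
ft_force: [-0.0, -0.4, 0.1]
opening: 0.0797
delta [0.0001 0.     0.0001] turn rad -0.0008 rot [179.9165  -0.0027  85.0439] open 0.0797181831161167 F [-0.0351 -0.4417  0.0629] t 51.3
clock: 51.8
tool_pos: [0.5514, 0.0499, 0.0556]
tool_rot: [179.8, -0.0, 85.0]
ft_force: [0.0, -0.3, -1.8]
opening: 0.0612
delta [-0.0004  0.0001 -0.0006] turn rad -0.0005 rot [179.8221  -0.0129  85.0312] open 0.06118825195013477 F [ 0.0376 -0.3105 -1.7647] t 51.8
```

```bash
python3 -m creep '0 0 0 0 0 0.02 -1;0 0 0 0 0 0.03 -1;0 0 0 0 0 0.04 -1;0 0 0 -0.01 0.02 0 -1;0 0 0 -0.018 0.04 0 -1;0 0 0 -0.018 0.04 0 -1;0 0 0 -0.018 0.04 0 -1;0 0 0 -0.018 0.04 0 -1'; python3 -m creep '0 0 0 -0.018 0.04 0 -1;0 0 0 -0.01 0.02 0 -1;0 0 0 0 0 0 -1';python3 go.py .4431 .2886 .1 84
```

```text
clock: 52.6
tool_pos: [0.4668, 0.2312, 0.1485]
tool_rot: [179.9, -0.0, 84.6]
ft_force: [0.6, 1.2, -1.7]
opening: 0.0613
clock: 52.9
tool_pos: [0.4348, 0.2972, 0.1485]
tool_rot: [179.9, -0.1, 84.8]
ft_force: [0.8, -1.2, -1.8]
opening: 0.0612
delta [ 0.0083 -0.0086 -0.0485] turn rad -0.0148 rot [179.8756  -0.0543  84.8482] open 0.06120837748516903 F [ 0.7617 -1.1665 -1.789 ] t 52.9
```

```bash
python3 -m creep '0 0 -0.015 0.008 -0.008 -0.02 -1;0 0 0 0 0 -0.04 -1;0 0 0 0 0 -0.02 -1;0 0 0 0 0 0 -1';python3 go.py .4431 .2886 .0345 84
```

```text
clock: 53.3
tool_pos: [0.4442, 0.2874, 0.0668]
tool_rot: [179.7, -0.1, 84.0]
ft_force: [0.6, 0.2, -1.1]
opening: 0.0612
delta [-0.0011  0.0012 -0.0323] turn rad -0.0001 rot [179.7446  -0.1126  84.0064] open 0.061156394343004725 F [ 0.5724  0.1803 -1.1284] t 53.3
```

```bash
python3 -m creep '0 0.004 0 -0.001 0.001 -0.018 -1;0 0 0 0 0 -0.009 -1;0 0 0 0 0 -0.003 -1;0 0 0 0 0 -0.002 -1';python3 go.py .4431 .2886 .0345 84
```

```text
clock: 53.7
tool_pos: [0.4456, 0.2873, 0.0371]
tool_rot: [179.8, -0.2, 83.9]
ft_force: [-0.2, -0.7, -0.2]
opening: 0.0612
delta [-0.0025  0.0013 -0.0026] turn rad 0.0017 rot [179.8087  -0.1834  83.9012] open 0.06118769153224007 F [-0.1656 -0.6839 -0.1586] t 53.7
```

```bash
python3 -m creep '0 0.003 0 -0.002 0.001 -0.003 -1;0 0 0 0 0 -0.001 -1;0 0 0 0 0 0 0.7;0 0 0 0 0 0 0.7;0 0 0 0 0 0 0.7';python3 go.py .4431 .2886 .0345 84; python3 -m creep '0 0 0 0 0 0.02 0.7;0 0 0 0 0 0.04 0.7;0 0 0 0 0 0.04 0.7;0 0 0 0.01 -0.01 0.04 0.7;0 0 0 0.04 -0.03 0 0.7;0 0 0 0.035 -0.045 0 0.7;0 0 0 0.03 -0.045 0 0.7;0 0 0.01 0.01 -0.03 0 0.7'; python3 -m creep '0 0 0 0 0 0 0.7'; python3 go.py .557 .126 .055 85; python3 - <<'E'
from h import *
a=snap("scene","s18")
crop(a,150,200,260,200,3,"c_s18")
E
```

```text
clock: 54.2
tool_pos: [0.4447, 0.289, 0.0355]
tool_rot: [179.8, -0.3, 83.9]
ft_force: [0.5, 0.1, 0.4]
opening: 0.0788
delta [-0.0016 -0.0004 -0.001 ] turn rad 0.0015 rot [179.8037  -0.296   83.9128] open 0.07881689778922199 F [0.5438 0.0901 0.4091] t 54.2
clock: 55.0
tool_pos: [0.5645, 0.1349, 0.1824]
tool_rot: [179.6, -0.3, 84.9]
ft_force: [1.1, -0.0, -1.2]
opening: 0.0799
clock: 55.1
tool_pos: [0.5657, 0.1317, 0.1823]
tool_rot: [179.6, -0.3, 84.7]
ft_force: [0.4, 0.1, 0.1]
opening: 0.0798
delta [-0.0087 -0.0057 -0.1273] turn rad 0.0046 rot [179.5961  -0.2872  84.7338] open 0.07975789776386256 F [0.3597 0.1031 0.1359] t 55.1
```

View pics/c_s18.png

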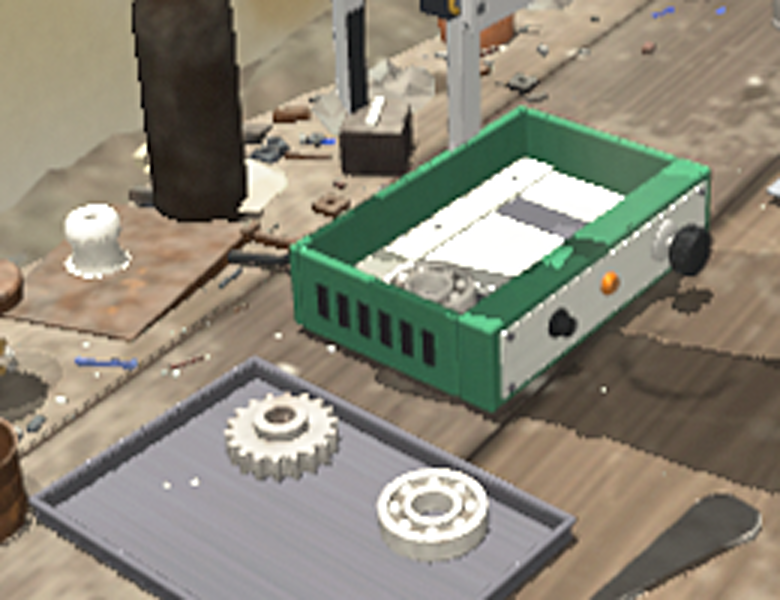

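Gear (280,430) and bearing B (433,510) are flat in the tray. Last one is bearing A, released at about (0.558, 0.1245).

```bash
python3 -m creep '-0.005 0.007 0.005 -0.008 -0.007 -0.03 0.7;0 0 0 0 0 -0.04 0.7;0 0 0 0 0 -0.03 0.7;0 0 0 0 0 0 0.7';python3 go.py .558 .1245 .055 85
```

```text
clock: 55.55
tool_pos: [0.5556, 0.1299, 0.0809]
tool_rot: [179.8, -0.1, 85.2]
ft_force: [-0.7, 0.3, -0.4]
opening: 0.0799
delta [ 0.0024 -0.0054 -0.0259] turn rad -0.003 rot [179.8227  -0.053   85.1694] open 0.07992902617621388 F [-0.6928  0.2772 -0.423 ] t 55.55
```

```bash
python3 -m creep '0 0.003 -0.003 0.002 -0.006 -0.013 0.7;0 0 0 0 0 -0.007 0.7;0 0 0 0 0 -0.002 0.7';python3 go.py .558 .1245 .055 85
```

```text
clock: 55.85
tool_pos: [0.5586, 0.1255, 0.0606]
tool_rot: [179.8, -0.1, 85.1]
ft_force: [0.2, -0.6, 0.0]
opening: 0.0796
delta [-0.0006 -0.001  -0.0056] turn rad -0.0018 rot [179.8039  -0.0975  85.1047] open 0.07957723514097537 F [ 0.1888 -0.5976  0.0132] t 55.85
```

```bash
python3 -m creep '0 0.003 -0.002 -0.001 -0.001 -0.005 0.7;0 0 0 0 0 -0.001 0.7;0 0 0 0 0 0 -1;0 0 0 0 0 0 -1;0 0 0 0 0 -0.0005 -1;0 0 0 0 0 0 -1;0 0 0 0 0 0 -1' ;python3 go.py .558 .1245 .055 85
```

```text
clock: 56.55
tool_pos: [0.5587, 0.1248, 0.0561]
tool_rot: [179.8, -0.1, 85.0]
ft_force: [0.1, 0.2, -1.4]
opening: 0.0613
delta [-0.0007 -0.0003 -0.0011] turn rad 0.0006 rot [179.792   -0.1358  84.9681] open 0.06128577507099343 F [ 0.0539  0.1752 -1.3827] t 56.55
```

```bash
python3 -m creep '0 0 0 0 0 0.02 -1;0 0 0 0 0 0.03 -1;0 0 0 0 0 0.04 -1;0 0 0 -0.004 0.02 0 -1;0 0 0 -0.008 0.04 0 -1;0 0 0 -0.008 0.04 0 -1;0 0 0 -0.008 0.04 0 -1;0 0 0 -0.008 0.04 0 -1'; python3 -m creep '0 0 0 -0.008 0.04 0 -1;0 0 0 -0.004 0.02 0 -1;0 0 0 0 0 0 -1';python3 go.py .5117 .3690 .1 84
```

```text
clock: 57.35
tool_pos: [0.5211, 0.306, 0.149]
tool_rot: [179.9, -0.1, 84.5]
ft_force: [0.4, 0.0, -1.1]
opening: 0.0607
clock: 57.65
tool_pos: [0.5061, 0.3726, 0.1482]
tool_rot: [179.9, -0.1, 84.8]
ft_force: [-0.2, -0.5, -2.0]
opening: 0.0611
delta [ 0.0056 -0.0036 -0.0482] turn rad -0.0138 rot [179.9362  -0.1067  84.7934] open 0.06110276804933469 F [-0.2139 -0.4719 -2.0098] t 57.65
```

```bash
python3 -m creep '0 0 -0.014 0.005 -0.004 -0.02 -1;0 0 0 0 0 -0.04 -1;0 0 0 0 0 -0.02 -1;0 0 0 0 0 0 -1';python3 go.py .5117 .3690 .035 84
```

```text
clock: 58.05
tool_pos: [0.5116, 0.3665, 0.066]
tool_rot: [179.9, -0.1, 84.0]
ft_force: [0.2, 0.3, -0.7]
opening: 0.0611
delta [ 0.0001  0.0025 -0.031 ] turn rad 0.0004 rot [179.8762  -0.1158  83.9762] open 0.06112779656924521 F [ 0.1634  0.2617 -0.6937] t 58.05
```

```bash
python3 -m creep '0 0.002 0 0 0.002 -0.018 -1;0 0 0 0 0 -0.008 -1;0 0 0 0 0 -0.004 -1;0 0 0 0 0 -0.003 -1';python3 go.py .5117 .3690 .035 84
```

```text
clock: 58.45
tool_pos: [0.513, 0.368, 0.0347]
tool_rot: [179.9, -0.2, 83.9]
ft_force: [-16.2, -9.6, 38.0]
opening: 0.0614
delta [-0.0013  0.001   0.0003] turn rad 0.0017 rot [179.8986  -0.1997  83.9   ] open 0.061366096631784904 F [-16.1912  -9.6238  38.021 ] t 58.45
```

The bearing is on the floor, pressed firmly. Release now.

```bash
python3 -m creep '0 0 0 0 0 0.001 0.7;0 0 0 0 0 0 0.7;0 0 0 0 0 0 0.7;0 0 0 0 0 0.02 0.7;0 0 0 0 0 0.04 0.7;0 0 0 0 0 0.05 0.7;0 0 0 0 -0.02 0.04 0.7;0 0 0 -0.01 -0.04 0.02 0.7'; python3 -m creep '0 0 0 -0.012 -0.049 0 0.7;0 0 0 -0.012 -0.049 0 0.7;0 0 0 -0.012 -0.049 0 0.7;0 0 0 -0.012 -0.049 0 0.7;0 0 0 -0.012 -0.049 0 0.7;0 0 0 -0.012 -0.049 0 0.7;0 0 0 -0.012 -0.049 0 0.7;0 0 0 -0.012 -0.049 0 0.7'; python3 go.py .351 -.2708 .15 85; python3 - <<'E'
from h import *
a=snap("scene","s19");b=snap("top","t19")
crop(a,150,200,260,200,3,"c_s19")
crop(b,110,200,230,150,3.4,"c_t19")
E
```

```text
clock: 59.25
tool_pos: [0.502, 0.3089, 0.2101]
tool_rot: [179.9, -0.1, 84.1]
ft_force: [1.3, -0.6, 0.4]
opening: 0.0797
clock: 60.05
tool_pos: [0.4046, -0.0814, 0.2166]
tool_rot: [179.1, -0.4, 84.4]
ft_force: [1.0, -0.3, 0.1]
opening: 0.08
delta [-0.0536 -0.1894 -0.0666] turn rad 0.0104 rot [179.0805  -0.3774  84.4059] open 0.07997188768252309 F [ 1.0253 -0.2979  0.1044] t 60.05
```

View pics/c_s19.png

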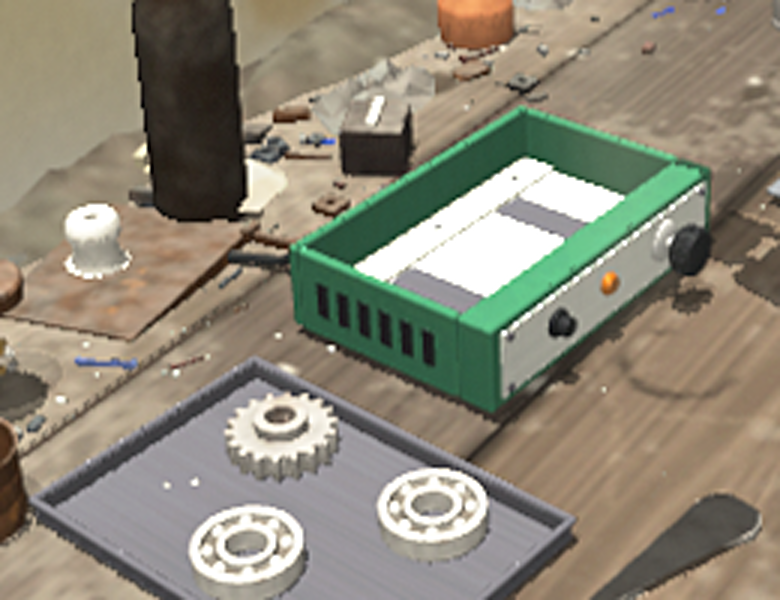

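View pics/c_t19.png

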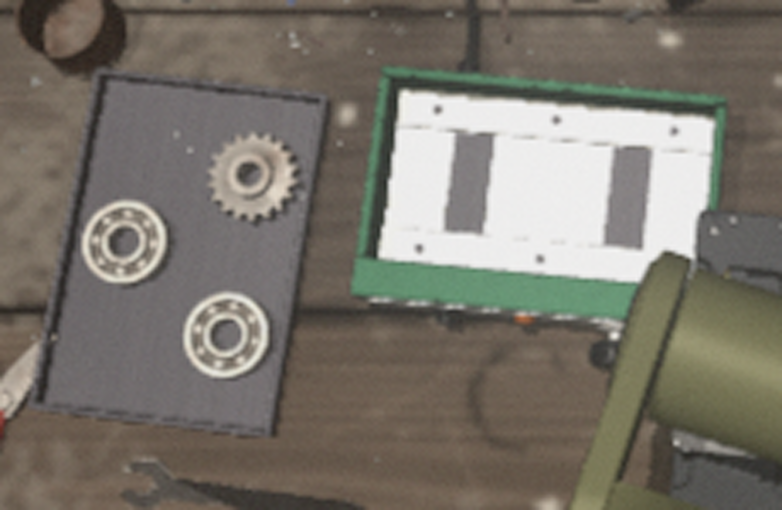

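All three parts are flat and apart in the tray, at crop (252,175), (124,242) and (226,335), and the well is empty. Fetch the cover.

```bash
python3 -m creep '-0.007 0.016 0.01 -0.013 -0.047 0 0.6;0 0 0 -0.013 -0.047 0 0.6;0 0 0 -0.013 -0.047 -0.02 0.6;0 0 0 -0.013 -0.047 -0.03 0.6;0 0 0 0 0 -0.02 0.6;0 0 0 0 0 0 0.6'; python3 go.py .3515 -.2708 .0575 85.15
```

```text
clock: 60.75
tool_pos: [0.3547, -0.2653, 0.1519]
tool_rot: [179.6, 0.3, 84.7]
ft_force: [0.2, 0.7, 0.3]
opening: 0.0756
delta [-0.0032 -0.0055 -0.0944] turn rad 0.0076 rot [179.5925   0.3421  84.7117] open 0.07555911438095532 F [0.1939 0.6672 0.2936] t 60.75
```

```bash
python3 -m creep '0.006 0.007 0.007 -0.004 -0.005 -0.03 0.6;0 0 0 0 0 -0.03 0.6;0 0 0 0 0 -0.02 0.6;0 0 0 0 0 0 0.6'; python3 go.py .3515 -.2708 .0575 85.15
```

```text
clock: 61.15
tool_pos: [0.3542, -0.2691, 0.0739]
tool_rot: [179.7, 0.2, 85.3]
ft_force: [1.0, 0.6, 0.3]
opening: 0.0751
delta [-0.0027 -0.0017 -0.0164] turn rad -0.0035 rot [179.7444   0.2323  85.3481] open 0.07509131889644981 F [0.9779 0.6096 0.3093] t 61.15
```

```bash
python3 -m creep '0.004 0.004 -0.003 -0.003 -0.002 -0.015 0.2;0 0 0 0 0 -0.003 0;0 0 0 0 0 0 -1'; python3 go.py .3515 -.2708 .0575 85.15;python3 -m creep '0 0 0 0 0 0 -1;0 0 0 0 0 0 -1;0 0 0 0 0 0 -1;0 0 0 0 0 0 -1' 40;python3 go.py .3515 -.2708 .0575 85.15
```

```text
clock: 61.45
tool_pos: [0.3531, -0.2713, 0.0579]
tool_rot: [179.8, 0.2, 85.3]
ft_force: [-0.1, -0.0, 0.2]
opening: 0.0544
delta [-0.0016  0.0005 -0.0004] turn rad -0.0026 rot [179.8159   0.1516  85.2979] open 0.05438749780396697 F [-0.1129 -0.0334  0.1998] t 61.45
clock: 61.85
tool_pos: [0.354, -0.2718, 0.0598]
tool_rot: [179.7, 0.3, 85.3]
ft_force: [-0.2, -0.1, 0.0]
opening: 0.0228
delta [-0.0025  0.001  -0.0023] turn rad -0.0027 rot [179.6791   0.2564  85.3037] open 0.022782459826572215 F [-0.2392 -0.1121  0.0244] t 61.85
```

```bash
python3 -m creep '0.004 0.005 -0.003 -0.002 0.001 -0.003 -1;0 0 0 0 0 0 -1;0 0 0 0 0 0 -1'; python3 go.py .3515 -.2708 .0575 85.15
```

```text
clock: 62.15
tool_pos: [0.3517, -0.2708, 0.0568]
tool_rot: [-180.0, 0.0, 85.1]
ft_force: [0.8, 1.7, 3.1]
opening: 0.0137
delta [-0.0002  0.      0.0007] turn rad 0.0008 rot [-179.996     0.0463   85.1055] open 0.013704323868185132 F [0.8291 1.7487 3.1444] t 62.15
```

```bash
python3 -m creep '0 0 0 0 0 0.01 -1;0 0 0 0 0 0.03 -1;0 0 0 0 0 0.04 -1;0 0 0 0 0 0.04 -1;0 0 0 0.02 0.03 0 -1;0 0 0 0.024 0.038 0 -1;0 0 0 0.024 0.038 0 -1;0 0 0 0.024 0.038 0 -1'; python3 go.py .551 .05 .17 85; python3 -m creep '0 0 0 0.024 0.038 0 -1;0 0 0 0.024 0.038 0 -1;0 0 0 0.024 0.038 0 -1;0 0 0 0.02 0.03 0 -1;0 0 0 0 0 0 -1'; python3 go.py .551 .05 .17 85;
```

```text
clock: 62.95
tool_pos: [0.442, -0.1236, 0.1849]
tool_rot: [-179.9, -0.1, 84.6]
ft_force: [1.3, -1.0, -3.6]
opening: 0.0136
delta [ 0.109   0.1736 -0.0149] turn rad 0.0068 rot [-179.8959   -0.0696   84.612 ] open 0.013595459005622259 F [ 1.2988 -1.0373 -3.599 ] t 62.95
clock: 63.45
tool_pos: [0.5367, 0.0316, 0.1869]
tool_rot: [-179.8, -0.1, 84.9]
ft_force: [-0.4, 0.1, -4.5]
opening: 0.0137
delta [ 0.0143  0.0184 -0.0169] turn rad 0.0026 rot [-179.8447   -0.0913   84.8537] open 0.01374130211326126 F [-0.3621  0.0817 -4.4581] t 63.45
```

```bash
python3 -m creep '0 0 0.002 0.013 0.017 -0.01 -1;0 0 0 0 0 -0.01 -1;0 0 0 0 0 0 -1'; python3 go.py .551 .05 .14 85
```

```text
clock: 63.75
tool_pos: [0.549, 0.0491, 0.1666]
tool_rot: [-179.7, -0.0, 85.1]
ft_force: [0.9, 0.1, -4.2]
opening: 0.0134
delta [ 0.002   0.0009 -0.0266] turn rad -0.0013 rot [-179.7233   -0.0478   85.0742] open 0.01338042571391808 F [ 0.8656  0.0595 -4.1823] t 63.75
```

```bash
python3 -m creep '0 -0.005 -0.001 0.001 0.001 -0.02 -1;0 0 0 0 0 -0.01 -1;0 0 0 0 0 0 -1'; python3 go.py .551 .05 .1168 85
```

```text
clock: 64.05
tool_pos: [0.5491, 0.0479, 0.1372]
tool_rot: [180.0, -0.1, 84.9]
ft_force: [0.1, 0.2, -2.6]
opening: 0.0134
delta [ 0.0019  0.0021 -0.0204] turn rad 0.0017 rot [179.9865  -0.0529  84.9036] open 0.01335132005871645 F [ 0.1388  0.2271 -2.6215] t 64.05
```

```bash
python3 -m creep '0 0 0.002 0.002 0.002 -0.007 -1;0 0 0 0 0 -0.002 -1'; python3 go.py .551 .05 .1168 85;python3 -m creep '0 0 0 0 0 -0.005 -1;0 0 0 0 0 -0.004 -1;0 0 0 0 0 -0.003 -1'; python3 go.py .551 .05 .1168 85
```

```text
clock: 64.25
tool_pos: [0.5514, 0.0492, 0.1292]
tool_rot: [179.9, -0.1, 85.0]
ft_force: [0.2, -0.0, -2.8]
opening: 0.0136
delta [-0.0004  0.0008 -0.0124] turn rad 0.0005 rot [179.9089  -0.0575  84.9687] open 0.01359503741120377 F [ 0.2175 -0.0341 -2.8045] t 64.25
clock: 64.55
tool_pos: [0.5519, 0.0491, 0.1174]
tool_rot: [179.8, -0.1, 85.0]
ft_force: [0.0, 0.0, -3.2]
opening: 0.0139
delta [-0.0009  0.0009 -0.0006] turn rad 0.0006 rot [179.8211  -0.0674  84.9684] open 0.013853999543883111 F [ 0.0181  0.0274 -3.2232] t 64.55
```

```bash
python3 -m creep '0 0.003 0 -0.001 0.001 -0.001 -1;0 0 0 0 0 -0.001 -1'; python3 go.py .551 .05 .1168 85;python3 -m creep '0 0 0 0 0 0 0.3;0 0 0 0 0 0 0.3;0 0 0 0 0 0 0.3;0 0 0 0 0 0.02 0.3;0 0 0 0 0 0.04 0.3;0 0 0 0 0 0.05 0.3;0 0 0 -0.01 -0.03 0.03 0.3;0 0 0 -0.02 -0.04 0 0.3';python3 -m creep '0 0 0 -0.025 -0.045 0 0.3;0 0 0 -0.025 -0.045 0 0.3;0 0 0 -0.025 -0.045 0 0.3;0 0 0 -0.025 -0.045 0 0.3;0 0 0 -0.02 -0.03 0 0.3;0 0 0 0 0 0 0.3;0 0 0 0 0 0 0.3'; python3 - <<'E'
from h import *
a=snap("scene","s20");b=snap("top","t20")
crop(a,150,200,260,200,3,"c_s20")
crop(b,110,180,260,180,3,"c_t20")
crop(b,200,200,200,140,4,"c_t20m")
E
```

```text
clock: 64.75
tool_pos: [0.5515, 0.0498, 0.1168]
tool_rot: [179.9, -0.0, 85.0]
ft_force: [-11.5, 0.8, 16.6]
opening: 0.0135
delta [-0.0005  0.0002  0.    ] turn rad 0.0006 rot [179.8833  -0.018   84.9647] open 0.013453319948517554 F [-11.528    0.8458  16.565 ] t 64.75
clock: 65.55
tool_pos: [0.5207, -0.0182, 0.2615]
tool_rot: [180.0, -0.0, 85.3]
ft_force: [1.0, -0.1, -1.8]
opening: 0.0608
clock: 66.25
tool_pos: [0.3982, -0.2293, 0.2637]
tool_rot: [179.6, 0.1, 85.1]
ft_force: [-0.3, -0.3, 0.5]
opening: 0.0607
```

View pics/c_s20.png

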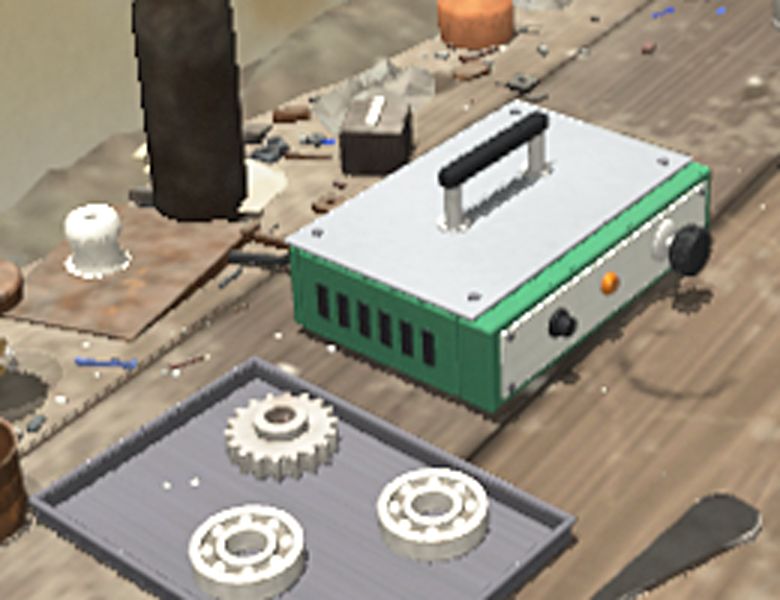

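View pics/c_t20m.png

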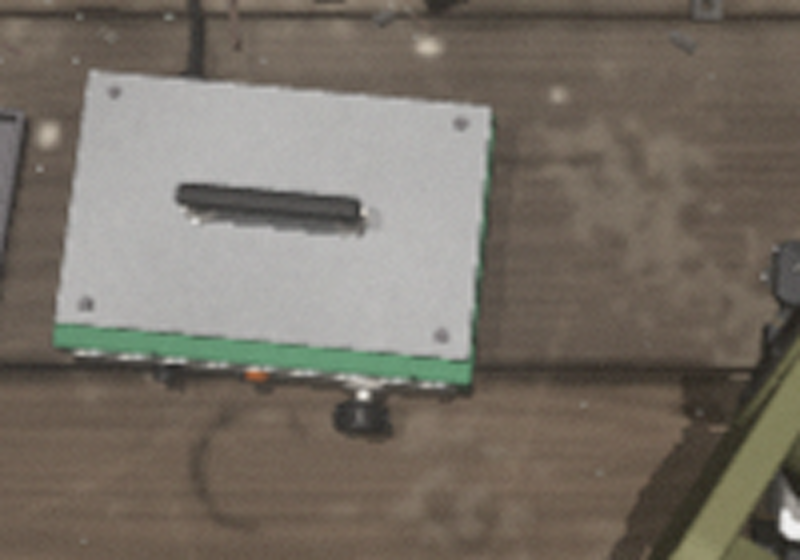

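View pics/t20.png

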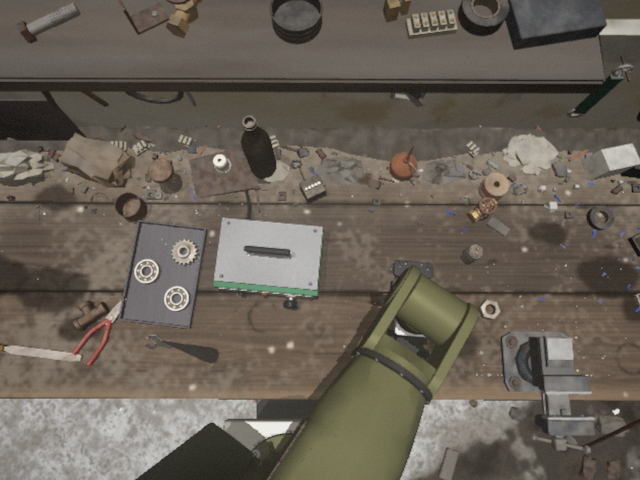

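The cover is home: corners within 1 px of the start, handle at (270,202) in the crop. The knob is in, the three parts lie flat in the tray at (184,251), (146,271) and (176,298), the capacitor at (473,253) and the plug box are unmoved, and the arm is clear. Hand in.

```bash
python3 -c "
from station import job
print(job.sign_off())"
```

```text
the job is handed in; nothing more can be done
None
```

The job is done and handed in at about 66 s of the 210 s allowed; the hand-in reports no verdict.

- **What I did:** I put the three parts that were there (two bearings and one gear) in the well and set the cover home. I pulled the knob to its catch, left it more than 4 s hands off, and pushed it in until the force rose to 32 N. I then opened the machine, laid the parts in the tray and put the cover back on.
- **Last checks:**
  - **Cover:** its corners are within about 1 px (about 1 mm) of the start picture.
  - **Knob:** its picture matches the fully-in one.
  - **Parts:** they lie flat and apart inside the tray rim, and the well was seen empty before closing.
  - **Rest of the bench:** the capacitor and connector block look unmoved, and the arm is clear.
- **What disagreed or went off plan:**
  - **Scene camera:** it read about 2.5 px low against the top camera and the gripper, so I used the top camera's positions.
  - **Gear:** the first grip on it in the well was too shallow, and I redid it lower.
  - **Last bearing:** I pressed it on the tray floor with about 38 N for a moment before letting go.

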